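# Tip the potatoes from the organiser caddy into the large bowl

## Task

Pull out the organiser's sliding tray, take the caddy of potatoes out by its bar handle and, holding it low over the larger of the two aluminium bowls, tip all four potatoes into that bowl. Then stand the empty caddy upright back in the tray where it was and push the tray fully home. Leave both bowls and the other kitchen things where they stand.

Things in the scene. Friction and masses are not known exactly. Their poses are not given: they have to be found in the camera images.
- organiser: White plastic drawer organiser housing, fixed to the counter, 230 deep (x) x 196 wide (y) x 135 high mm, open at its front (-x) face, roofed. Origin: centre of its underside; its x axis points to its back, -x out of the front, z up.
- tray (a joint): Slide of the grey plastic tray in the organiser, m: 0 = fully home, grows to 0.17 (stop) as it is pulled out along the organiser's -x; about 3 N of friction. Its front panel is 194 mm wide and 7 to 129 mm above the counter; home, the panel's outer face lies 123 mm in front of the organiser's origin.
- tray_bay (a point): Centre of the floor of the tray's compartment for the caddy, just behind the front panel: 152 mm long (organiser x) x 168 wide (y) inside, floor 12 mm above the counter, side and back walls up to 35 mm. Moves with the tray; home, it lies 40 mm in front of the organiser's origin.
- tray_handle (a point): Middle of the steel D-shaped pull on the tray's front panel: round bar 12 mm thick, 90 mm long along the organiser's y, 105 mm above the counter, its centre line 50 mm in front of the panel (44 mm free gap behind it), with end posts at y = +-45 mm. Moves with the tray.
- caddy: White plastic tipping scoop, loose in the tray, 123 (x) x 150 (y) x 105 mm high, 0.18 kg. Origin: underside, below the bar handle; z up. Floor 4 mm thick, x -43 to +45 mm; back wall at x = +45, 45 high; at -x a 30 degree sloped lip ends at x = -78, 23 high. End plates at y = +-75. The lip faces the organiser's front; tip it down 50 degrees or more to empty it.
- caddy_bar (a point): Centre of the caddy's flat bar handle, which runs along the caddy's y: 14 mm thick (x), 22 mm high (83 to 105 mm above the underside), 142 mm free length. Grip it across x from above; potatoes reach 44 mm above the underside.
- caddy_lip (a point): Middle of the edge of the caddy's pouring lip (78 mm from the bar towards caddy -x, 23 mm above the underside).
- bowl_large: Larger aluminium bowl, loose, rim radius 110 mm, 90 mm high, wall 4 mm. Origin: centre of its underside, z up. The potatoes go in here.
- bowl_small: Smaller aluminium bowl, loose, rim radius 75 mm, 62 mm high. Origin: centre of its underside. Leave alone; it may stand on either side of the larger one.
- tawa: Cast iron tawa (flat griddle), radius 106 mm, 16 mm high, handle to 215 mm along its +y. Origin: centre of its underside. Leave alone.
- tumbler: Black plastic tumbler, radius 37 mm, 105 mm high. Origin: centre of its underside. Leave alone.
- ladle: Steel ladle lying flat, handle from x = -130 mm, its cup (radius 38 mm, 28 mm high) at x = +132 mm. Origin near the middle of the handle, on the counter. Leave alone.
- potato0: One of four alike brown potatoes, loose, 62 mm long (its y) and 41 mm thick, about 60 g; starts in the caddy. Origin: its centre.
- potato1: One of four alike brown potatoes, loose, 62 mm long (its y) and 41 mm thick, about 60 g; starts in the caddy. Origin: its centre.
- potato2: One of four alike brown potatoes, loose, 62 mm long (its y) and 41 mm thick, about 60 g; starts in the caddy. Origin: its centre.
- potato3: One of four alike brown potatoes, loose, 62 mm long (its y) and 41 mm thick, about 60 g; starts in the caddy. Origin: its centre.
Not all that is in view belongs to the job. What is shaped like the bowl_large but pink is not meant.

How it is judged (in metres and radians):
On the way, in this order (a step that is already met when the one before it is completed fails the run):
1. the tray is pulled well out, with the caddy still standing in it (value of joint tray above 0.12 m and height (world z) of caddy below 0.03 m), for 0.1 s.
2. the caddy is held tipped by at least 37 degrees with its lip low over the large bowl (within 90 mm of its centre line, less than 160 mm above the counter) (angle between caddy's own z axis and vertical above 0.65 rad and horizontal distance between caddy_lip and bowl_large below 0.09 m and height (world z) of caddy_lip below 0.16 m and contact force between the fingers and caddy above 0.5 N), for 0.2 s.
At the end, for the whole second after the job is handed in: All four potatoes lie in the large bowl (centres within 95 mm of its axis and below its rim), which stands upright; the caddy stands upright (within 6 degrees) in its compartment of the tray; the tray is home to within 8 mm (horizontal distance between each of potato0, potato1, potato2, potato3 and bowl_large below 0.095 m and z of potato0 in the frame of bowl_large between 0 and 0.09 m and z of potato1 in the frame of bowl_large between 0 and 0.09 m and z of potato2 in the frame of bowl_large between 0 and 0.09 m and z of potato3 in the frame of bowl_large between 0 and 0.09 m and angle between bowl_large's own z axis and vertical below 0.15 rad and value of joint tray below 0.008 m and x of caddy in the frame of organiser between -0.085 and 0.005 m and y of caddy in the frame of organiser between -0.025 and 0.025 m and z of caddy in the frame of organiser below 0.022 m and angle between caddy's own z axis and vertical below 0.1 rad and linear speed of caddy below 0.02 m/s); the robot touches nothing.
It fails at once if the large bowl is moved by more than 50 mm (distance of bowl_large from where it was at the start of the episode above 0.05 m).
It fails at once if the small bowl is moved by more than 30 mm (distance of bowl_small from where it was at the start of the episode above 0.03 m).
It fails at once if the tawa is moved by more than 30 mm (distance of tawa from where it was at the start of the episode above 0.03 m).
It fails at once if the tumbler is moved by more than 30 mm (distance of tumbler from where it was at the start of the episode above 0.03 m).
It fails at once if the ladle is moved by more than 30 mm (distance of ladle from where it was at the start of the episode above 0.03 m).
It also fails if it takes over 72 s, if anything falls off the work surface, if the arm or the gripper's body presses on something with over 40 N, if the wrist force passes 120 N, or if a joint passes its speed limit or range.

## Robot

A 6-joint arm with a two-finger parallel gripper is mounted at the origin on the work surface. World frame = base frame: x ahead of the robot, y to its left, z up, the work surface at z = 0. Lengths are in mm, angles in rad, forces in N, time in s.
With the tool pointing down it reaches from about 400 to 925 mm from the base axis. Payload 12.5 kg.
Tool frame: the origin (TCP) lies midway between the tips of the shut fingers; the grasp point (between the pads) lies 19 mm behind it; z points along the fingers, y is the line along which they close (so a half turn about z gives the same grasp; the last joint's range is limited). The gripper opens to 95 mm and grips with 3 to 60 N. Pads are 20 mm wide; open, the fingers measure 119 mm over their backs; the gripper's body (75 mm by 180 mm) begins 59 mm behind the grasp point.
Start: joints at [-1.278, 0.491, 1.559, -0, 1.092, -0.106], TCP at [242.719, -575.964, 214.661] pointing down, gripper open.
Joint ranges: [-3.1, 3.1], [-0.84, 2.19], [0.05, 2.79], [-1.13, 4.28], [0.06, 2.93], [-2.69, 2.69]. Speed limits (rad/s): [2.22, 2.22, 2.79, 3.14, 3.14, 3.14].

## Interface

Orientations are given as [roll, pitch, yaw] about the fixed x, y, z axes, in that order (R = Rz(yaw) Ry(pitch) Rx(roll)).
In Python, from cell import env gives the robot as it stands.
- The arm moves only by the tool arm_command, never from a script. Its argument "targets" is a list of rows, each a list of 5 numbers: the shift along the tool's x, y, z in mm, then the turn about the tool's z in degrees, then the opening, from 0 (shut) to 1 (fully open). In form: [[tx, ty, tz, roll, fingers], ...]. A call has 1 to 5 rows; each row is the pose to reach, as a shift and turn from the pose commanded when the call began, along the tool's axes at that moment; what a row does not reach only later rows make up. A row lasts 1/10 s, in which the tool goes at most 50 mm and 8.59 degrees, less where a joint would pass 70% of its speed; a pose out of reach is approached as far as the arm can. A call with a gripper value outside its range is refused whole. The fingers move at their own pace and stop on an object; the grip force is fixed at half the most. Time passes only in rows, so rows that repeat a pose let the fingers close. It gives the time, the measured TCP pose, the force, the opening and the grip force at its end, in the units of the state.
- env.state(): the state, without advancing time (a new reading comes with each control period).
- env.read_camera(name): name is "side" or "top" or "wrist"; returns a dict with "frame" (384x512x3 uint8, red, green, blue), "vertical_fov" (degrees; the focal length in pixels is half the picture's height over the tangent of half this angle, whatever the lens; pixels are square), "cx", "cy" (the principal point, pixels), "world_from_camera" (4x4, takes a point from camera to world coordinates); the wrist camera has in their place "hand_eye" (4x4, takes a point from camera to tool coordinates, whose origin is the TCP and whose axes are the flange's). Camera axes: x right, y down, z forward; pixel columns grow to the right and rows downward; lengths in mm; the calibration is good to about 2 mm. The wrist camera is an equidistant fisheye: a pixel r from the principal point sees the ray r / f radians off the axis. A picture is of the moment at which its call begins: read the wrist's pose just before it. There is no depth.
- env.job_done(): hands the job in; it is judged then, once.
The state is a dict: "t": time; "joints": joint angles; "qvel": joint speeds; "tau": joint torques, N m; "eef_pos": TCP position; "tcp_rot": TCP orientation; "ft_force": force on the tool from outside, world axes, zero at the start; "moment": the same for the moment, N m; "opening": opening from 0.0 (shut) to 1.0 (fully open); "grip_force": force on a finger pad.
Only numpy, scipy, OpenCV 4.12 (cv2) and the standard library are available. Lean on these libraries where they do the work, as an engineer would, in place of code of your own. Each camera call takes 0.05 s, during which the arm holds its last target. There are 200 camera calls.

## Working session

There is one attempt and no reset: what is moved stays moved. The work goes in short steps, Python scripts to look and compute and a tool call to move; the robot and the scene stay as the last step left them, time stands still between calls to the robot, and variables do not carry over. Pictures are saved under pics/ and viewed, at most 10 in all, crops included, and the job is handed in when it is done.

Besides the shell and the picture viewer there is one more tool, called after "Request:" as a command line: name --pt "numbers of a row" for each row, then --argument value for the rest. arm_command: Moves the arm, as the interface text tells. Its arguments: {"type":"object","properties":{"targets":{"type":"array","items":{"type":"array","items":{"type":"number"}}}},"required":["targets"]}

```bash
ls; mkdir -p pics; python3 - <<'E'
from cell import env
import cv2,pickle,numpy as np
s=env.state();print(s)
d={}
for n in("side","top"):
    c=env.read_camera(n);d[n]=c;cv2.imwrite(f"pics/{n}0.png",c["frame"][:,:,::-1])
    print(n,c["vertical_fov"],c["cx"],c["cy"],np.round(c["world_from_camera"],3).tolist())
pickle.dump(d,open("d0.pkl","wb"))
E
```

```text
pics
{'t': 0.0, 'joints': array([-1.27759717e+00,  4.91567301e-01,  1.55945609e+00, -2.91441642e-05,
        1.09171248e+00, -1.05614403e-01]), 'qvel': array([-1.24770875e-03, -7.45853218e-04, -4.25826571e-06,  5.11426038e-05,
       -7.33136335e-04, -1.16847672e-03]), 'tau': array([ 6.72186070e-04, -6.12644434e+01, -2.58184505e+01,  6.93126116e-02,
        4.82182286e-02, -9.44367912e-05]), 'eef_pos': array([ 242.6363843 , -575.70694816,  214.05465848]), 'tcp_rot': array([-3.14045308e+00, -9.48122042e-05,  3.98826950e-01]), 'ft_force': array([ 0.15261329, -0.52469823, -0.08919987]), 'moment': array([ 0.01028397, -0.00509509,  0.01770914]), 'grip_force': 0.0, 'opening': 0.9988880997162881}
side 51.09183765776525 255.17223651198702 191.24716538827033 [[-0.66, 0.657, -0.365, 924.198], [0.752, 0.578, -0.319, 326.022], [0.002, -0.485, -0.875, 1107.051], [0.0, 0.0, 0.0, 1.0]]
top 49.33224313231134 258.32852180458093 194.21287851721496 [[0.017, -0.984, 0.175, 282.822], [-1.0, -0.018, -0.003, -55.044], [0.006, -0.175, -0.985, 1470.246], [0.0, 0.0, 0.0, 1.0]]
```

View pics/top0.png

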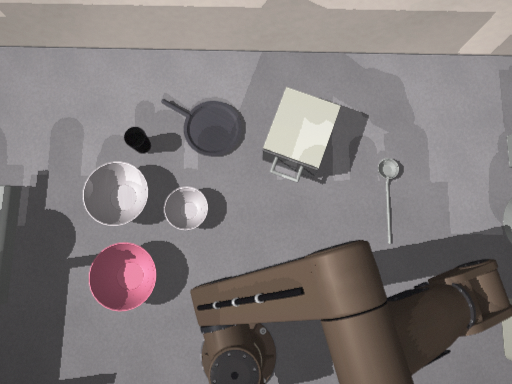

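View pics/side0.png

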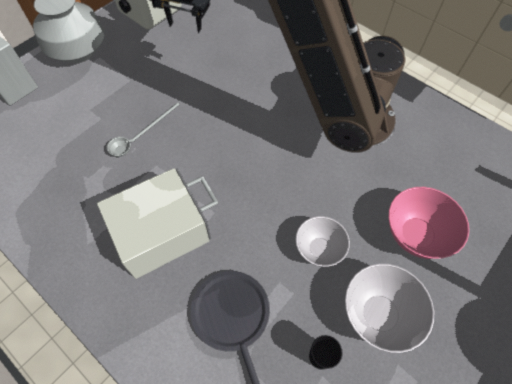

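The top view shows the organiser roof at about (302,128) with its handle at (287,172). The large bowl is at (115,193), the small one at (186,208), the tawa at (212,128), the tumbler at (137,140) and the pink decoy at (123,277). The side view agrees. Next I measure.

```bash
cat > h.py <<'E'
import numpy as np,cv2,pickle
def ray(c,u,v):
    f=c["frame"].shape[0]/2/np.tan(np.radians(c["vertical_fov"]/2)); T=np.array(c["world_from_camera"])
    return T[:3,3],T[:3,:3]@np.array([(u-c["cx"])/f,(v-c["cy"])/f,1])
def onz(c,u,v,z):
    o,d=ray(c,u,v); return (o+d*(z-o[2])/d[2])[:2]
def proj(c,p):
    f=c["frame"].shape[0]/2/np.tan(np.radians(c["vertical_fov"]/2)); T=np.linalg.inv(np.array(c["world_from_camera"]))
    q=T[:3,:3]@np.array(p,float)+T[:3,3]; return np.array([c["cx"]+f*q[0]/q[2],c["cy"]+f*q[1]/q[2]])
def circ(P):
    A=np.c_[2*P,np.ones(len(P))]; s=np.linalg.lstsq(A,(P**2).sum(1),rcond=None)[0]
    return s[:2],np.sqrt(s[2]+s[0]**2+s[1]**2)
E
python3 - <<'E'
from h import *
d=pickle.load(open("d0.pkl","rb"))
for n,seeds in (("top",{"L":(115,193,90),"S":(186,208,62)}),("side",{"L":(390,308,90),"S":(322,241,62)})):
    c=d[n];hsv=cv2.cvtColor(c["frame"],cv2.COLOR_RGB2HSV)
    for k,(u,v,z) in seeds.items():
        m=(hsv[...,2]>125).astype(np.uint8); m=cv2.morphologyEx(m,cv2.MORPH_CLOSE,np.ones((7,7)))
        _,lab,st,_=cv2.connectedComponentsWithStats(m); l=lab[v,u]
        cs,_=cv2.findContours((lab==l).astype(np.uint8),0,cv2.CHAIN_APPROX_NONE)
        h=cv2.convexHull(max(cs,key=len))[:,0]
        P=np.array([onz(c,a,b,z) for a,b in h]);print(n,k,st[l],circ(P))
a=cv2.resize(d["top"]["frame"][80:190,250:350],None,fx=4,fy=4,interpolation=cv2.INTER_CUBIC)
b=cv2.resize(d["side"]["frame"][165:280,90:225],None,fx=2.9,fy=2.9,interpolation=cv2.INTER_CUBIC)
o=np.zeros((440,400+b.shape[1],3),np.uint8);o[:440,:400]=a;o[:b.shape[0],400:]=b
cv2.imwrite("pics/crop.png",o[:,:,::-1]);print(o.shape)
E
```

```text
top L [    0   101   512   283 63853] (array([222.47399885, 615.27471608]), np.float64(343.66722574151254))
top S [     0      0    512    384 128544] (array([854.51527649, -34.16160533]), np.float64(1016.5250250041186))
side L [     0      0    512    384 122134] (array([ 377.00977729, -302.69508036]), np.float64(908.3485293691649))
side S [     0      0    512    384 122134] (array([ 361.94536203, -320.0040217 ]), np.float64(933.3558856333844))
(440, 792, 3)
```

View pics/crop.png

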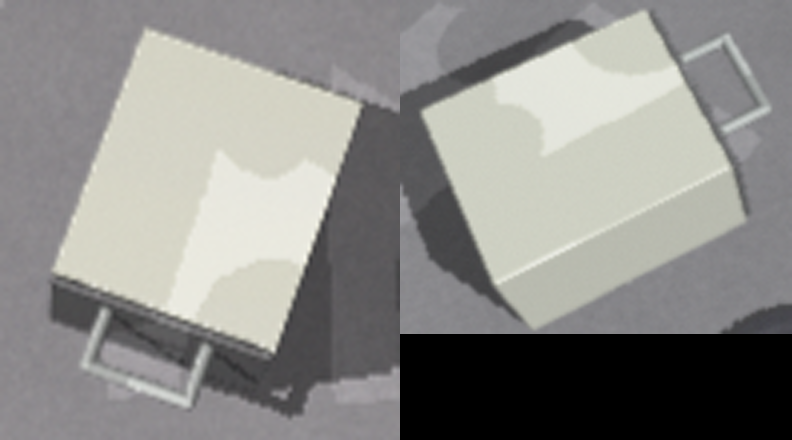

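The crop shows the organiser roof corners in the top view at about (286,87), (340.5,106), (318,169) and (263,148), with the handle bar centre at about (284,176).

```bash
python3 - <<'E'
from h import *
d=pickle.load(open("d0.pkl","rb"))
for n,seeds in (("top",{"L":(115,193,90,38),"S":(186,208,62,27)}),("side",{"L":(390,308,90,50),"S":(322,241,62,33)})):
    c=d[n]
    g=cv2.cvtColor(c["frame"],cv2.COLOR_RGB2GRAY)
    for k,(u,v,z,R) in seeds.items():
      for th in (140,155,170):
        m=(g>th).astype(np.uint8); w=np.zeros_like(m);cv2.circle(w,(u,v),R,1,-1);m&=w
        _,lab,st,_=cv2.connectedComponentsWithStats(m); l=1+np.argmax(st[1:,4])
        cs,_=cv2.findContours((lab==l).astype(np.uint8),0,cv2.CHAIN_APPROX_NONE)
        h=cv2.convexHull(max(cs,key=len))[:,0]
        P=np.array([onz(c,a,b,z) for a,b in h]);print(n,k,th,st[l],circ(P))
c=d["top"]
C=np.array([onz(c,u,v,135) for u,v in [(286.25,87.25),(340.5,105.75),(318,168.75),(263.25,148.25)]])
print(C.round(1).tolist(),C.mean(0),[np.linalg.norm(C[i]-C[i-1]) for i in range(4)])
ax=(C[0]+C[1]-C[2]-C[3]);yaw=np.arctan2(ax[1],ax[0]);
ay=C[0]+C[3]-C[1]-C[2];yaw2=np.arctan2(-ay[0],ay[1]);print(np.degrees([yaw,yaw2]))
yy=(yaw+yaw2)/2;e=np.array([np.cos(yy),np.sin(yy)])
print("handle pred",C.mean(0)-173*e,"seen",onz(c,284.2,176,105))
E
```

```text
top L 140 [  82  159   66   68 1868] (array([534.49808649, 425.36320491]), np.float64(117.9185183920693))
top L 155 [  82  161   66   65 1639] (array([529.61379635, 426.30617271]), np.float64(113.35224341930322))
top L 170 [ 113  161   35   64 1325] (array([525.23564918, 420.70570334]), np.float64(108.93816630522396))
top S 140 [ 164  182   44   54 1002] (array([484.29332432, 184.77112014]), np.float64(81.15582618996238))
top S 155 [164 186  44  45 825] (array([482.63608091, 187.35465303]), np.float64(74.82317674080106))
top S 170 [180 186  28  44 706] (array([482.90742387, 187.11868706]), np.float64(73.87752816268082))
side L 140 [ 346  263   90   91 3443] (array([523.25114462, 423.71034063]), np.float64(110.98697634791262))
side L 155 [ 346  264   89   89 3131] (array([523.46104435, 423.361192  ]), np.float64(109.7641650327262))
side L 170 [ 346  264   69   86 2680] (array([523.7377988 , 423.06999713]), np.float64(108.86094343546904))
side S 140 [ 296  215   55   52 1404] (array([479.96359575, 189.19865195]), np.float64(75.79867265883595))
side S 155 [ 296  216   54   50 1267] (array([480.65685862, 189.08285484]), np.float64(74.55785192647772))
side S 170 [ 297  216   41   48 1074] (array([481.42455701, 178.41344421]), np.float64(66.34887422513441))
[[891.7, -148.0], [828.8, -331.5], [609.0, -253.7], [675.4, -73.0]] [ 751.20388654 -201.54883715] [np.float64(228.95576436779845), np.float64(193.96360844750433), np.float64(233.16933895064602), np.float64(192.52683595280175)]
[-19.31450696 -19.53722742]
handle pred [ 588.05232642 -144.01129782] seen [ 589.35221017 -144.84200562]
```

Request:
arm_command --pt "0 0 -50 0 1" --pt "0 0 -100 0 1" --pt "0 0 -150 0 1" --pt "0 0 -200 0 1"

```text
t: 0.5
eef_pos: [242.6, -575.5, 416.5]
tcp_rot: [-3.141, -0.0, 0.399]
ft_force: [0.6, -0.4, -0.6]
opening: 1.001
grip_force: 0.0
```

Request:
arm_command --pt "0 0 -50 0 1" --pt "0 0 -100 0 1" --pt "0 0 -150 0 1" --pt "0 0 -200 0 1" --pt "0 0 -250 0 1"

```text
t: 1.0
eef_pos: [242.7, -575.7, 658.4]
tcp_rot: [3.139, 0.0, 0.399]
ft_force: [0.6, -0.7, 0.9]
opening: 1.004
grip_force: 0.0
```

Request:
arm_command --pt "0 0 -50 0 1" --pt "0 0 -100 0 1" --pt "0 0 -150 0 1" --pt "0 0 -200 0 1" --pt "0 0 -250 0 1"

```text
t: 1.5
eef_pos: [220.6, -523.9, 750.9]
tcp_rot: [3.12, 0.0, 0.399]
ft_force: [0.3, 0.3, 0.5]
opening: 1.002
grip_force: 0.0
```

```bash
python3 -c "
from cell import env
s=env.state();print(s['joints'],s['eef_pos'],s['tcp_rot'])"
```

```text
[-1.28943742  0.53173717  0.04813137  0.00398417  2.54058125 -0.11417903] [ 220.64254009 -523.85446808  750.87519334] [3.12033514e+00 2.40295342e-04 3.98845212e-01]
```

Request:
arm_command --pt "0 0 50 0 1" --pt "0 0 100 0 1" --pt "0 0 150 0 1"

```text
t: 1.8
eef_pos: [222.5, -529.3, 668.9]
tcp_rot: [3.118, 0.001, 0.399]
ft_force: [-0.2, -1.7, 1.3]
opening: 0.999
grip_force: 0.0
```

```bash
python3 -c "
from cell import env
s=env.state();print(s['joints'],s['eef_pos'],s['tcp_rot'],s['t'])"
```

```text
[-1.28898671  0.34346319  0.64111389  0.00263746  2.13314724 -0.11551761] [ 222.48458687 -529.32323504  668.9071244 ] [3.11762858e+00 5.68539693e-04 3.98753277e-01] 1.8
```

Request:
arm_command --pt "0 0 40 8.5 1" --pt "0 0 80 17 1" --pt "0 0 120 25.5 1" --pt "0 0 160 34 1" --pt "0 0 200 42.5 1"

```text
t: 2.3
eef_pos: [224.1, -533.2, 468.1]
tcp_rot: [3.125, -0.015, -0.349]
ft_force: [-0.1, -0.3, -0.6]
opening: 0.999
grip_force: 0.0
```

Request:
arm_command --pt "0 0 40 8.5 1" --pt "0 0 80 17 1" --pt "0 0 120 25.5 1" --pt "0 0 120 34 1" --pt "0 0 120 42.5 1"

```text
t: 2.8
eef_pos: [225.1, -535.7, 348.3]
tcp_rot: [3.14, -0.019, -1.091]
ft_force: [-0.5, 0.3, 0.9]
opening: 1.001
grip_force: 0.0
```

Request:
arm_command --pt "0 0 0 8.5 1" --pt "0 0 0 17 1" --pt "0 0 0 25.5 1" --pt "0 0 0 34 1" --pt "0 0 0 42.5 1"

```text
t: 3.3
eef_pos: [225.2, -536.0, 349.6]
tcp_rot: [-3.129, -0.017, -1.833]
ft_force: [-0.7, -0.4, -0.7]
opening: 1.002
grip_force: 0.0
```

Request:
arm_command --pt "0 0 0 8.5 1" --pt "0 0 0 17 1" --pt "0 0 0 25.5 1" --pt "0 0 0 34 1" --pt "0 0 0 42.5 1"

```text
t: 3.8
eef_pos: [189.7, -542.4, 347.1]
tcp_rot: [-3.099, 0.034, -2.495]
ft_force: [0.2, -0.4, -0.6]
opening: 0.998
grip_force: 0.0
```

```bash
python3 -c "
from cell import env
s=env.state();print(s['joints'],s['eef_pos'],s['tcp_rot'],s['t'])"
```

```text
[-1.37260558  0.29980617  1.50893788  0.05049411  1.30909479  2.681801  ] [ 189.65835507 -542.37360317  347.09915932] [-3.09879108  0.03356486 -2.495379  ] 3.8
```

Request:
arm_command --pt "0 0 0 8.5 1" --pt "0 0 0 17 1" --pt "0 0 0 25.5 1" --pt "0 0 0 34 1" --pt "0 0 0 42.5 1"

```text
t: 4.3
eef_pos: [101.2, -532.8, 319.7]
tcp_rot: [-3.019, 0.203, -2.814]
ft_force: [-0.6, -1.3, 0.1]
opening: 1.005
grip_force: 0.0
```

```bash
python3 -c "
from cell import env
s=env.state();print(s['joints'],s['eef_pos'],s['tcp_rot'],s['t'])"
```

```text
[-1.62263881  0.24936892  1.67108348  0.25104883  1.19207182  2.68446834] [ 101.17997601 -532.75657182  319.74720215] [-3.01947348  0.20279029 -2.81371406] 4.3
```

```bash
cat > k.py <<'E'
import numpy as np
from scipy.spatial.transform import Rotation as Ro
from scipy.optimize import least_squares
def rots(q):
    z=lambda a:Ro.from_euler('z',a); y=lambda a:Ro.from_euler('y',a)
    a=z(q[0]);b=a*y(q[1]);c=b*y(q[2]);return a,b,c,c*z(q[3])*y(q[4])*z(q[5]+np.pi/2)
def rows(q):
    a,b,c,t=[r.as_matrix() for r in rots(q)]
    return np.c_[a[:,0],a[:,2],b[:,2],c[:,0],c[:,2],t[:,2]]
D=[([-1.27759717,4.91567301e-01,1.55945609,0,1.09171248,-.105614403],[242.636,-575.707,214.05],[-3.1405,0,.39883]),
([-1.28943742,0.53173717,0.04813137,0.00398417,2.54058125,-0.11417903],[220.64254009,-523.85446808,750.87519334],[3.12033514,2.4e-04,.398845]),
([-1.28898671,0.34346319,0.64111389,0.00263746,2.13314724,-0.11551761],[222.48458687,-529.32323504,668.9071244],[3.11762858,5.68539693e-04,.398753]),
([-1.37260558,0.29980617,1.50893788,0.05049411,1.30909479,2.681801],[189.65835507,-542.37360317,347.09915932],[-3.09879108,0.03356486,-2.495379]),
([-1.62263881,0.24936892,1.67108348,0.25104883,1.19207182,2.68446834],[101.17997601,-532.75657182,319.74720215],[-3.01947348,0.20279029,-2.81371406])]
A=np.vstack([rows(d[0]) for d in D]);b=np.hstack([d[1] for d in D])
X=np.linalg.lstsq(A,b,rcond=1e-4)[0]
def fk(q): return rows(q)@X,rots(q)[3]
LO=np.array([-3.1,-.84,.05,-1.13,.06,-2.685]);HI=np.array([3.1,2.19,2.79,4.28,2.93,2.685])
def ik(q,p,R,w=300.):
    f=lambda x:np.r_[fk(x)[0]-p,w*(R.inv()*fk(x)[1]).as_rotvec()]
    return least_squares(f,np.clip(q,LO+1e-4,HI-1e-4),bounds=(LO,HI)).x
def call(q,row,w=300.,n=5):
    "n equal-step rows: row=total [tx,ty,tz,roll]; stepwise clipped pose"
    p0,R0=fk(q); 
    for i in range(1,n+1):
        s=np.array(row)*i/n; q=ik(q,p0+R0.apply(s[:3]),R0*Ro.from_euler('z',s[3],degrees=True),w)
    return q
E
python3 - <<'E'
from k import *
print(X.round(1),np.linalg.svd(A)[1].round(3))
for d in D:
    p,R=fk(d[0]);print((p-d[1]).round(1),(R.inv()*Ro.from_euler('xyz',d[2])).as_rotvec().round(3))
for w in(50,100,200,400,800):
    q=call(D[3][0],[0,0,0,42.5],w);print(w,q.round(3),fk(q)[0].round(),fk(q)[1].as_euler('xyz').round(3))
E
```

```text
[-21.4 496.3 616.   41.  415.3 602.4] [4.277 3.09  1.113 0.926 0.21  0.135]
[-64.  -16.   -5.3] [-0. -0. -0.]
[-62.3 -19.1  -0.9] [-0.  0.  0.]
[-62.9 -17.    0.8] [ 0. -0.  0.]
[-48.8  -9.7  -1.5] [0. 0. 0.]
[10.2 -4.   7. ] [-0. -0.  0.]
50 [-1.744  0.2    1.777  0.447  1.111  2.685] [ 140. -552.  345.] [-2.941  0.358 -3.012]
100 [-1.747  0.201  1.779  0.444  1.11   2.685] [ 137. -551.  343.] [-2.943  0.355 -3.015]
200 [-1.756  0.203  1.785  0.433  1.105  2.685] [ 127. -548.  337.] [-2.951  0.346 -3.024]
400 [-1.788  0.209  1.806  0.394  1.091  2.685] [  92. -535.  318.] [-2.976  0.314 -3.053]
800 [-1.877  0.207  1.845  0.294  1.078  2.685] [   4. -496.  288.] [-3.031  0.236 -3.117]
```

```bash
sed -i 's/np.c_\[a\[:,0\],/np.c_[a[:,1],a[:,0],/' k.py; python3 - <<'E'
from k import *
print(X.round(1),np.linalg.svd(A)[1].round(3))
for d in D:
    p,R=fk(d[0]);print((p-d[1]).round(1))
for w in(50,100,200,400,800):
    q=call(D[3][0],[0,0,0,42.5],w);print(w,q.round(3),fk(q)[0].round(),fk(q)[1].as_euler('xyz').round(3))
print(D[4][0])
E
```

```text
[ 65.9  -0.  196.7 586.8  43.1 411.  271.9] [4.277 3.09  2.238 1.113 0.925 0.19  0.126]
[0. 0. 0.]
[-0. -0.  0.]
[-0. -0.  0.]
[-0. -0. -0.]
[ 0.  0. -0.]
50 [-1.556  0.222  1.695  0.489  1.1    2.685] [ 188. -542.  346.] [-2.857  0.373 -2.814]
100 [-1.563  0.223  1.701  0.484  1.097  2.685] [ 183. -541.  343.] [-2.863  0.369 -2.823]
200 [-1.589  0.225  1.724  0.465  1.087  2.685] [ 164. -538.  331.] [-2.885  0.356 -2.855]
400 [-1.672  0.224  1.789  0.403  1.061  2.685] [ 107. -523.  300.] [-2.946  0.309 -2.943]
800 [-1.852  0.183  1.884  0.259  1.061  2.685] [  -5. -472.  275.] [-3.04   0.204 -3.081]
[-1.62263881, 0.24936892, 1.67108348, 0.25104883, 1.19207182, 2.68446834]
```

Request:
arm_command --pt "0 0 0 -8.5 1" --pt "0 0 0 -17 1" --pt "0 0 0 -25.5 1" --pt "0 0 0 -34 1" --pt "0 0 0 -42.5 1"

```text
t: 4.8
eef_pos: [101.8, -532.7, 319.9]
tcp_rot: [-2.916, 0.066, -2.068]
ft_force: [-1.6, 0.5, -0.5]
opening: 0.999
grip_force: 0.0
```

Request:
arm_command --pt "0 0 0 -8.5 1" --pt "0 0 0 -17 1" --pt "0 0 0 -25.5 1" --pt "0 0 0 -34 1" --pt "0 0 0 -42.5 1"

```text
t: 5.3
eef_pos: [101.9, -532.7, 319.9]
tcp_rot: [-2.93, -0.102, -1.345]
ft_force: [0.6, -0.4, -0.4]
opening: 0.998
grip_force: 0.0
```

Request:
arm_command --pt "0 0 0 -8.5 1" --pt "0 0 0 -17 1" --pt "0 0 0 -25.5 1" --pt "0 0 0 -34 1" --pt "0 0 0 -42.5 1"

```text
t: 5.8
eef_pos: [101.9, -532.7, 319.9]
tcp_rot: [-3.054, -0.218, -0.602]
ft_force: [0.3, -0.5, -0.1]
opening: 1.0
grip_force: 0.0
```

Request:
arm_command --pt "0 0 0 -8.5 1" --pt "0 0 0 -17 1" --pt "0 0 0 -25.5 1" --pt "0 0 0 -34 1" --pt "0 0 0 -42.5 1"

```text
t: 6.3
eef_pos: [101.9, -532.7, 319.9]
tcp_rot: [3.056, -0.219, 0.159]
ft_force: [-1.3, 0.1, 0.5]
opening: 0.999
grip_force: 0.0
```

Request:
arm_command --pt "0 0 0 -8.5 1" --pt "0 0 0 -17 1" --pt "0 0 0 -25.5 1" --pt "0 0 0 -34 1" --pt "0 0 0 -42.5 1"

```text
t: 6.8
eef_pos: [101.9, -532.7, 319.9]
tcp_rot: [2.931, -0.104, 0.903]
ft_force: [-0.9, -0.0, -0.5]
opening: 1.003
grip_force: 0.0
```

Request:
arm_command --pt "0 0 0 -8.5 1" --pt "0 0 0 -17 1" --pt "0 0 0 -25.5 1" --pt "0 0 0 -34 1" --pt "0 0 0 -42.5 1"

```text
t: 7.3
eef_pos: [101.9, -532.7, 319.9]
tcp_rot: [2.916, 0.064, 1.626]
ft_force: [-0.6, 0.6, 0.5]
opening: 1.002
grip_force: 0.0
```

Request:
arm_command --pt "0 0 0 -8.5 1" --pt "0 0 0 -17 1" --pt "0 0 0 -25.5 1" --pt "0 0 0 -34 1" --pt "0 0 0 -42.5 1"

```text
t: 7.8
eef_pos: [101.8, -532.7, 319.9]
tcp_rot: [3.017, 0.2, 2.363]
ft_force: [0.1, 0.1, -0.2]
opening: 1.002
grip_force: 0.0
```

```bash
cat > st.py <<'E'
from cell import env
from k import *
def show(q=None):
    s=env.state(); q=s['joints'] if q is None else q
    p,R=fk(q);z=R.as_matrix()[:,2];y=R.as_matrix()[:,1];a=q[0]
    r=np.array([np.cos(a),np.sin(a),0]);l=np.array([-r[1],r[0],0])
    print('t',round(s['t'],2),'q',q.round(3),'p',p.round(1),'tilt radial %.3f left %.3f'%(z@r,z@l),'zxy',z[:2].round(3),'yaw',R.as_euler('xyz')[2].round(3),'azY %.1f'%np.degrees(np.arctan2(y[1],y[0])))
    return s
if __name__=='__main__':
    s=show();print(s['ft_force'].round(1),s['opening'].round(3),s['grip_force'])
E
python3 - <<'E'
from st import *
s=show();q0=s['joints']
for n in (2,3,4,5,6): show(call(q0,[0,0,0,-8.5*n],400,n))
E
```

```text
t 7.8 q [-1.621  0.25   1.67   0.249  1.193 -2.514] p [ 101.8 -532.7  319.9] tilt radial 0.039 left 0.229 zxy [ 0.227 -0.05 ] yaw 2.363 azY 46.8
t 7.8 q [-1.567  0.252  1.65   0.196  1.197 -2.685] p [ 117.2 -533.7  323.9] tilt radial 0.049 left 0.182 zxy [ 0.182 -0.048] yaw 2.616 azY 60.4
t 7.8 q [-1.502  0.25   1.641  0.132  1.186 -2.685] p [ 135.9 -531.9  325.8] tilt radial 0.067 left 0.122 zxy [ 0.127 -0.058] yaw 2.708 azY 65.1
t 7.8 q [-1.436  0.244  1.65   0.065  1.157 -2.685] p [ 154.  -526.8  324.3] tilt radial 0.091 left 0.059 zxy [ 0.071 -0.082] yaw 2.799 azY 70.1
t 7.8 q [-1.369  0.235  1.679 -0.01   1.106 -2.685] p [ 170.5 -518.5  318.9] tilt radial 0.122 left -0.009 zxy [ 0.015 -0.121] yaw 2.893 azY 75.5
t 7.8 q [-1.304  0.222  1.73  -0.096  1.031 -2.685] p [ 184.  -507.7  309.1] tilt radial 0.161 left -0.082 zxy [-0.037 -0.177] yaw 2.994 azY 81.6
```

Request:
arm_command --pt "0 0 0 -8.5 1" --pt "0 0 0 -17 1" --pt "0 0 0 -25 1"

```text
t: 8.1
eef_pos: [149.5, -532.4, 330.8]
tcp_rot: [3.123, 0.169, 2.704]
ft_force: [0.8, -1.1, -0.1]
opening: 0.999
grip_force: 0.0
```

```bash
python3 st.py
```

```text
t 8.1 q [-1.494  0.251  1.629  0.168  1.198 -2.685] p [ 149.5 -532.4  330.8] tilt radial 0.067 left 0.155 zxy [ 0.16  -0.054] yaw 2.704 azY 65.1Traceback (most recent call last):
  File "st.py", line 10, in <module>
    s=show();print(s['ft_force'].round(1),s['opening'].round(3),s['grip_force'])
                                          ^^^^^^^^^^^^^^^^^^
AttributeError: 'float' object has no attribute 'round'
```

Request:
arm_command --pt "0 0 0 -8.5 1" --pt "0 0 0 -17 1"

```text
t: 8.3
eef_pos: [201.6, -522.4, 336.1]
tcp_rot: [-3.094, 0.102, 2.88]
ft_force: [-0.6, -1.0, -1.0]
opening: 1.001
grip_force: 0.0
```

```bash
python3 st.py
```

```text
t 8.3 q [-1.354  0.254  1.605  0.073  1.193 -2.685] p [ 201.6 -522.4  336.1] tilt radial 0.089 left 0.068 zxy [ 0.086 -0.072] yaw 2.88 azY 74.7Traceback (most recent call last):
  File "st.py", line 10, in <module>
    s=show();print(s['ft_force'].round(1),s['opening'].round(3),s['grip_force'])
                                          ^^^^^^^^^^^^^^^^^^
AttributeError: 'float' object has no attribute 'round'
```

```bash
cat > st.py <<'E'
from cell import env
from k import *
def show(q=None):
    s=env.state(); q=s['joints'] if q is None else q
    p,R=fk(q);z=R.as_matrix()[:,2];y=R.as_matrix()[:,1];a=q[0]
    r=np.array([np.cos(a),np.sin(a),0]);l=np.array([-r[1],r[0],0])
    print('t',round(float(s['t']),2),'q',q.round(3),'p',p.round(1),'tilt radial %.3f left %.3f'%(z@r,z@l),'zxy',z[:2].round(3),'azY %.1f'%np.degrees(np.arctan2(y[1],y[0])))
    return s
def goto(p,az=None,q=None):
    "tool shift to put TCP at p, with tool y at azimuth az"
    s=env.state(); p0,R=fk(s['joints'] if q is None else q); y=R.as_matrix()[:,1]
    d=R.inv().apply(np.array(p)-p0); ro=0 if az is None else (np.degrees(np.arctan2(y[1],y[0]))-az+180)%360-180
    print('shift',d.round(1),'len %.0f'%np.linalg.norm(d),'roll %.1f'%ro)
if __name__=='__main__':
    import sys
    s=show();print(s['ft_force'].round(1),round(float(s['opening']),3),round(float(s['grip_force']),1))
    if len(sys.argv)>1: goto([float(v) for v in sys.argv[1:4]],float(sys.argv[4]) if len(sys.argv)>4 else None)
E
python3 st.py 588 -144 230 -19.4
```

```text
t 8.3 q [-1.354  0.254  1.605  0.073  1.193 -2.685] p [ 201.6 -522.4  336.1] tilt radial 0.089 left 0.068 zxy [ 0.086 -0.072] azY 74.7
[-0.6 -1.  -1. ] 1.001 0.0
shift [-263.2  471.3  111.2] len 551 roll 94.1
```

Request:
arm_command --pt "-22 39 9 8.5 1" --pt "-44 78 18 17 1" --pt "-66 118 28 25.5 1" --pt "-88 157 37 34 1" --pt "-110 196 46 42.5 0.8"

```text
t: 8.8
eef_pos: [356.9, -370.5, 293.9]
tcp_rot: [3.11, 0.109, 2.181]
ft_force: [0.1, -0.9, 0.7]
opening: 0.959
grip_force: 0.0
```

```bash
python3 st.py 588 -144 230 -19.4
```

```text
t 8.8 q [-0.949  0.209  1.781  0.035  1.043 -1.576] p [ 356.9 -370.5  293.9] tilt radial 0.109 left 0.030 zxy [ 0.088 -0.071] azY 35.1
[ 0.1 -0.9  0.7] 0.959 0.0
shift [ 59.9 317.2  67.8] len 330 roll 54.5
```

Request:
arm_command --pt "8 44 9 8 0.5" --pt "17 88 19 16 0.5" --pt "25 132 28 24 0.5" --pt "34 176 38 32 0.5" --pt "42 220 47 40 0.5"

```text
t: 9.3
eef_pos: [506.5, -222.1, 252.2]
tcp_rot: [3.05, 0.067, 1.53]
ft_force: [0.2, -0.8, -0.1]
opening: 0.549
grip_force: 0.0
```

```bash
python3 st.py 589 -145 200 -19.4
```

```text
t 9.3 q [-0.525  0.309  1.758 -0.02   0.963 -0.476] p [ 506.5 -222.1  252.2] tilt radial 0.112 left -0.016 zxy [ 0.088 -0.07 ] azY -2.0
[ 0.2 -0.8 -0.1] 0.549 0.0
shift [83.7 74.7 53.7] len 124 roll 17.4
```

Request:
arm_command --pt "28 23 13 8 0.5" --pt "56 48 30 15 0.5" --pt "81 72 51 15 0.5" --pt "81 72 51 15 0.5"

```text
t: 9.7
eef_pos: [585.8, -145.6, 200.0]
tcp_rot: [3.04, 0.04, 1.278]
ft_force: [-0.7, 0.6, -0.1]
opening: 0.496
grip_force: 0.0
```

```bash
python3 st.py 591 -146 87 -19.4
```

```text
t 9.7 q [-0.337  0.44   1.699 -0.045  0.9   -0.019] p [ 585.8 -145.6  200. ] tilt radial 0.103 left -0.035 zxy [ 0.086 -0.067] azY -16.6
[-0.7  0.6 -0.1] 0.496 0.0
shift [  5.6  -6.4 112.8] len 113 roll 2.8
```

Request:
arm_command --pt "6 -6 40 2.8 0.5" --pt "6 -6 80 2.8 0.5" --pt "6 -6 111 2.8 0.5" --pt "6 -6 111 2.8 0.2" --pt "6 -6 111 2.8 0"

```text
t: 10.2
eef_pos: [590.2, -149.0, 91.8]
tcp_rot: [3.036, 0.036, 1.225]
ft_force: [-0.1, -0.4, 0.6]
opening: 0.389
grip_force: 0.0
```

Request:
arm_command --pt "0 0 0 0 0" --pt "0 0 0 0 0"

```text
t: 10.4
eef_pos: [590.6, -148.8, 92.5]
tcp_rot: [3.034, 0.035, 1.226]
ft_force: [0.5, -0.4, 1.0]
opening: 0.217
grip_force: 0.0
```

```bash
python3 st.py; python3 - <<'E'
from st import *
s=env.state();p=s['eef_pos'];u=np.array([np.cos(np.radians(-19.4)),np.sin(np.radians(-19.4)),0]);goto(p-165*u)
E
```

```text
t 10.4 q [-0.339  0.58   1.79  -0.058  0.665  0.048] p [ 590.6 -148.8   92.5] tilt radial 0.107 left -0.036 zxy [ 0.089 -0.069] azY -19.6
[ 0.5 -0.4  1. ] 0.217 0.0
shift [  -1.1 -164.1  -17.7] len 165 roll 0.0
```

Request:
arm_command --pt "0 0 0 0 0" --pt "0 0 0 0 0"

```text
t: 10.6
eef_pos: [590.0, -148.5, 91.6]
tcp_rot: [3.036, 0.036, 1.226]
ft_force: [-3.2, 1.6, 9.1]
opening: 0.115
grip_force: 30.0
```

Request:
arm_command --pt "0 -20 -2 0 0" --pt "0 -50 -5 0 0" --pt "-1 -80 -8 0 0" --pt "-1 -110 -11 0 0" --pt "-1 -140 -14 0 0"

```text
t: 11.1
eef_pos: [458.5, -102.5, 91.6]
tcp_rot: [3.031, 0.036, 1.226]
ft_force: [2.5, -6.8, 12.9]
opening: 0.12
grip_force: 30.0
```

Request:
arm_command --pt "0 -20 -2 0 0" --pt "0 -30 -3 0 0" --pt "0 -30 -3 0 0"

```text
t: 11.4
eef_pos: [429.7, -92.4, 91.5]
tcp_rot: [3.032, 0.036, 1.226]
ft_force: [-4.9, -4.6, 20.0]
opening: 0.117
grip_force: 30.0
```

```bash
python3 st.py
```

```text
t 11.4 q [-0.34   0.405  2.195 -0.086  0.433  0.08 ] p [429.7 -92.4  91.5] tilt radial 0.109 left -0.036 zxy [ 0.091 -0.071] azY -19.5
[-4.9 -4.6 20. ] 0.117 30.0
```

Request:
arm_command --pt "0 0 0 0 0.5" --pt "0 0 0 0 0.5" --pt "0 0 0 0 0.5" --pt "0 0 -30 0 0.5" --pt "0 0 -80 0 0.5"

```text
t: 11.9
eef_pos: [421.0, -85.8, 168.1]
tcp_rot: [3.043, 0.035, 1.226]
ft_force: [0.7, -0.3, 0.0]
opening: 0.47
grip_force: 0.0
```

Request:
arm_command --pt "0 0 -40 0 0.5" --pt "0 0 -90 0 0.5" --pt "0 0 -140 0 0.5" --pt "40 0 -190 0 0.5" --pt "80 0 -220 0 0.5"

```text
t: 12.4
eef_pos: [427.1, -6.1, 379.4]
tcp_rot: [3.035, 0.035, 1.223]
ft_force: [1.2, -0.6, -1.4]
opening: 0.498
grip_force: 0.0
```

```bash
python3 - <<'E'
from st import *; from h import *
show()
d={n:env.read_camera(n) for n in("top","side")};pickle.dump(d,open("d1.pkl","wb"))
a=cv2.resize(d["top"]["frame"][80:240,215:350],None,fx=3,fy=3)
b=cv2.resize(d["side"]["frame"][130:290,80:270],None,fx=2,fy=2)
o=np.zeros((480,405+380,3),np.uint8);o[:480,:405]=a;o[:320,405:]=b
cv2.imwrite("pics/crop1.png",o[:,:,::-1])
E
```

```text
t 12.4 q [-0.133  0.012  1.785 -0.06   1.249  0.229] p [427.1  -6.1 379.4] tilt radial 0.097 left -0.057 zxy [ 0.088 -0.069] azY -19.7
```

View pics/crop1.png

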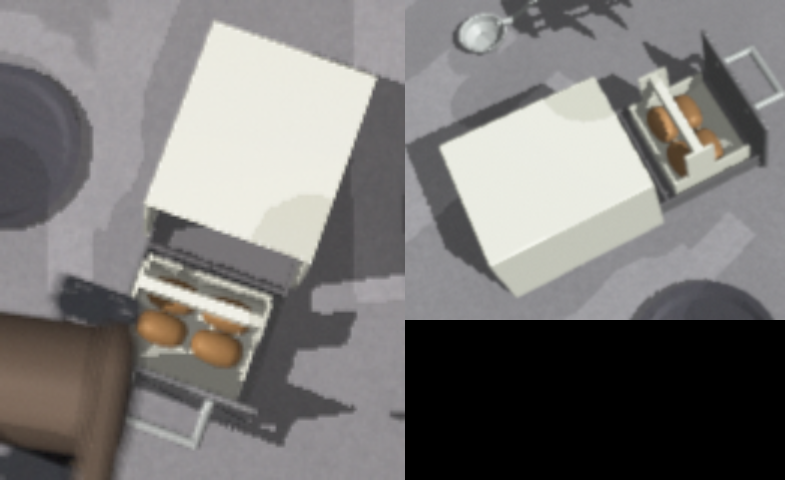

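The tray is fully out, with the caddy and its four potatoes standing in it. The bar runs from about (137,282) to (262,322) in the top crop and from (655,78) to (703,155) in the side crop.

```bash
python3 - <<'E'
from h import *
d=pickle.load(open("d1.pkl","rb"))
for n,sc,off,b in (("top",3,(215,80),(137,135,282,265,265,322)),("side",2,(80,130),(0,0,0,0,0,0))):pass
T=[onz(d["top"],215+u/3,80+v/3,117) for u,v in((137,282),(264,322))]
S=[onz(d["side"],80+(u-405)/2,130+v/2,117) for u,v in((655,78),(703,155))]
print(T,S); 
for P in(T,S):
    v=P[0]-P[1];print(np.linalg.norm(v),np.degrees(np.arctan2(-v[0],v[1])),(P[0]+P[1])/2)
# white-bar mask in top, fit line
c=d["top"];g=c["frame"][165:200,258:306].astype(int);m=(g.min(2)>190)
_,lab,st,_=cv2.connectedComponentsWithStats(m.astype(np.uint8));print(st)
# expected line of bar in organiser coords
e=np.array([np.cos(np.radians(-19.4)),np.sin(np.radians(-19.4))]);n=np.array([-e[1],e[0]]);O=np.array([751.2,-201.5])
for P in T+S: print("org x,y",(P-O)@e,(P-O)@n)
E
```

```text
[array([592.03234086, -65.94892502]), array([ 549.50131067, -206.32571557])] [array([ 551.50162494, -192.79744515]), array([596.87903083, -54.93235291])]
146.67832781878826 -16.85563568490197 [ 570.76682577 -136.13732029]
145.1409405487911 161.78137326118855 [ 574.19032789 -123.86489903]
[[   0    0   48   35 1488]
 [   7    0    1    2    2]
 [   5    2    1    1    1]
 [   1    4   45   20  170]
 [  22    6    1    1    1]
 [  26    7    1    1    1]
 [  28    8    2    1    2]
 [  31    9    2    1    2]
 [  34   10    5    2    5]
 [  41   12    1    1    1]
 [  44   13    1    1    1]
 [  46   14    1    1    1]
 [  46   16    1    1    1]
 [  23   20    1    1    1]
 [  43   26    1    1    1]
 [  16   31    2    1    2]]
org x,y -195.15534100518863 74.98553540809812
org x,y -188.64385870871197 -71.548189208519
org x,y -191.25068258086355 -58.12359137660724
org x,y -194.24311027071215 86.98649786569439
```

```bash
python3 st.py 566 -128 190 -19.4
```

```text
t 12.5 q [-0.127  0.012  1.782 -0.059  1.247  0.229] p [428.7  -3.5 380.4] tilt radial 0.101 left -0.056 zxy [ 0.093 -0.068] azY -19.4
[ 0.3 -0.6 -0.6] 0.496 0.0
shift [-64.9 148.8 210.3] len 266 roll 0.0
```

Request:
arm_command --pt "-13 30 35 0 0.5" --pt "-30 62 75 0 0.5" --pt "-45 95 115 0 0.5" --pt "-60 130 160 0 0.5" --pt "-65 149 205 0 0.5"

```text
t: 13.0
eef_pos: [556.7, -127.9, 201.6]
tcp_rot: [3.037, 0.036, 1.225]
ft_force: [1.6, -0.4, 0.1]
opening: 0.499
grip_force: 0.0
```

Request:
arm_command --pt "0 0 0 0 0.5"

```text
t: 13.1
eef_pos: [555.0, -127.5, 196.6]
tcp_rot: [3.047, 0.036, 1.224]
ft_force: [-0.5, 0.5, 0.4]
opening: 0.502
grip_force: 0.0
```

```bash
python3 st.py 573.5 -134.5 88 -19.4
```

```text
t 13.1 q [-0.324  0.4    1.778 -0.05   0.87   0.051] p [ 555.  -127.6  196.6] tilt radial 0.093 left -0.038 zxy [ 0.076 -0.066] azY -19.7
[-0.5  0.5  0.4] 0.502 0.0
shift [  3.7   9.5 109.9] len 110 roll -0.3
```

Request:
arm_command --pt "3 6 30 0 0.5" --pt "3 6 50 0 0.5" --pt "3 6 50 0 0.5"

```text
t: 13.4
eef_pos: [565.3, -128.2, 152.4]
tcp_rot: [3.042, 0.036, 1.226]
ft_force: [0.4, -0.3, 0.7]
opening: 0.499
grip_force: 0.0
```

```bash
python3 st.py 573.5 -134.5 88 -19.4
```

```text
t 13.4 q [-0.319  0.466  1.806 -0.055  0.771  0.061] p [ 565.3 -128.2  152.4] tilt radial 0.099 left -0.038 zxy [ 0.082 -0.067] azY -19.6
[ 0.4 -0.3  0.7] 0.499 0.0
shift [-0.9  3.4 65.1] len 65 roll -0.2
```

Request:
arm_command --pt "-1 3 35 0 0.5" --pt "-1 3 64 0 0.5" --pt "-1 3 64 0 0.5" --pt "-1 3 64 0 0.3" --pt "-1 3 64 0 0"

```text
t: 13.9
eef_pos: [575.4, -134.9, 93.2]
tcp_rot: [3.035, 0.035, 1.226]
ft_force: [0.8, -0.3, 0.7]
opening: 0.386
grip_force: 0.0
```

Request:
arm_command --pt "0 0 0 0 0" --pt "0 0 0 0 0" --pt "0 0 0 0 0" --pt "0 0 0 0 0"

```text
t: 14.3
eef_pos: [574.9, -134.8, 91.7]
tcp_rot: [3.037, 0.036, 1.226]
ft_force: [-1.0, 0.7, 7.6]
opening: 0.16
grip_force: 30.0
```

```bash
python3 st.py
```

```text
t 14.3 q [-0.325  0.562  1.835 -0.063  0.641  0.066] p [ 574.9 -134.8   91.7] tilt radial 0.104 left -0.037 zxy [ 0.087 -0.069] azY -19.5
[-1.   0.7  7.6] 0.16 30.0
```

Request:
arm_command --pt "0 2 -20 0 0" --pt "0 6 -60 0 0" --pt "0 11 -105 0 0" --pt "0 16 -150 0 0" --pt "0 20 -190 0 0"

```text
t: 14.8
eef_pos: [576.8, -128.2, 283.9]
tcp_rot: [3.037, 0.035, 1.226]
ft_force: [0.0, 0.5, -4.1]
opening: 0.144
grip_force: 30.0
```

```bash
python3 - <<'E'
from st import *
s=show();print(s['opening'],s['grip_force'],s['ft_force'])
q=s['joints']
# sim: move to above bowl with same orientation, roll to +limit, then push with compensation
p0,R=fk(q)
P=np.array([515,435,290.])
for t in np.linspace(.1,1,10): q=ik(q,[p0[0]+0*t,0,0] + np.array([0,0,0]) if 0 else p0+t*(P-p0),R)
show(q)
for i in range(40):
    R=fk(q)[1]*Ro.from_euler('z',8.5,degrees=True); q=ik(q,P,R,400.)
    # recentre: keep orientation
    P2=fk(q)[0]; 
    if i%3==0: print('drift',(P2-P).round(),end=' ');show(q)
    z=fk(q)[1].as_matrix()[:,2]
    if z[2]>-np.cos(np.radians(55)): break
show(q)
E
```

```text
t 14.8 q [-0.313  0.341  1.618 -0.044  1.079  0.049] p [ 576.8 -128.2  283.9] tilt radial 0.103 left -0.038 zxy [ 0.086 -0.068] azY -19.6
0.14421922342385318 29.999384880065918 [ 0.02787451  0.45039284 -4.0581044 ]
t 14.8 q [ 0.646  0.5    1.342 -0.111  1.274  1.021] p [515. 435. 290.] tilt radial 0.028 left -0.106 zxy [ 0.086 -0.068] azY -19.6
drift [-0. -0. -0.] t 14.8 q [ 0.646  0.5    1.342 -0.111  1.274  1.169] p [515. 435. 290.] tilt radial 0.028 left -0.106 zxy [ 0.086 -0.068] azY -28.1
drift [0. 0. 0.] t 14.8 q [ 0.646  0.5    1.342 -0.111  1.274  1.614] p [515. 435. 290.] tilt radial 0.028 left -0.106 zxy [ 0.086 -0.068] azY -53.8
drift [-0.  0.  0.] t 14.8 q [ 0.646  0.5    1.342 -0.111  1.274  2.059] p [515. 435. 290.] tilt radial 0.028 left -0.106 zxy [ 0.086 -0.068] azY -79.3
drift [0. 0. 0.] t 14.8 q [ 0.646  0.5    1.342 -0.111  1.274  2.504] p [515. 435. 290.] tilt radial 0.028 left -0.106 zxy [ 0.086 -0.068] azY -104.8
drift [ 12. -19.  -0.] t 14.8 q [0.568 0.487 1.361 0.007 1.256 2.685] p [526.7 416.4 289.8] tilt radial 0.037 left 0.007 zxy [0.028 0.026] azY -121.4
drift [  7. -21.  -8.] t 14.8 q [0.479 0.464 1.439 0.245 1.188 2.685] p [521.6 413.9 282.2] tilt radial 0.060 left 0.225 zxy [-0.051  0.227] azY -132.1
drift [  1. -19. -14.] t 14.8 q [0.398 0.446 1.542 0.508 1.106 2.685] p [515.7 416.1 276.2] tilt radial 0.093 left 0.434 zxy [-0.083  0.436] azY -146.1
drift [ -4. -14. -18.] t 14.8 q [0.33  0.437 1.663 0.795 1.03  2.685] p [511.2 420.6 272.4] tilt radial 0.142 left 0.612 zxy [-0.064  0.625] azY -162.3
drift [ -7.  -9. -20.] t 14.8 q [0.282 0.437 1.79  1.105 0.977 2.685] p [508.2 425.5 270.5] tilt radial 0.216 left 0.741 zxy [0.001 0.772] azY -178.4
t 14.8 q [0.262 0.444 1.874 1.322 0.963 2.685] p [506.8 428.4 269.8] tilt radial 0.281 left 0.796 zxy [0.065 0.842] azY 172.1
```

```bash
python3 st.py 515 425 270; python3 st.py 554 70 285
```

```text
t 14.8 q [-0.313  0.341  1.618 -0.044  1.079  0.049] p [ 576.8 -128.2  283.9] tilt radial 0.103 left -0.038 zxy [ 0.086 -0.068] azY -19.6
[ 0.   0.5 -4.1] 0.144 30.0
shift [ 499.9 -243.6  -29.3] len 557 roll 0.0
t 14.8 q [-0.313  0.341  1.618 -0.044  1.079  0.049] p [ 576.8 -128.2  283.9] tilt radial 0.103 left -0.038 zxy [ 0.086 -0.068] azY -19.6
[ 0.   0.5 -4.1] 0.144 30.0
shift [178.7 -87.3 -16.6] len 200 roll 0.0
```

Request:
arm_command --pt "20 -10 -2 4 0" --pt "54 -26 -5 12 0" --pt "90 -44 -8 20 0" --pt "128 -62 -12 28 0" --pt "166 -81 -15 36 0"

```text
t: 15.3
eef_pos: [555.4, 56.7, 282.2]
tcp_rot: [3.037, -0.032, 0.596]
ft_force: [-0.2, 0.2, -2.2]
opening: 0.146
grip_force: 30.0
```

```bash
python3 st.py 515 425 270
```

```text
t 15.3 q [ 0.018  0.302  1.682 -0.08   1.075  1.029] p [555.4  56.7 282.2] tilt radial 0.084 left -0.070 zxy [ 0.085 -0.068] azY -56.0
[-0.2  0.2 -2.2] 0.146 30.0
shift [ 172.8 -327.5  -16.5] len 371 roll 0.0
```

Request:
arm_command --pt "18 -34 -2 7 0" --pt "36 -69 -4 14 0" --pt "54 -103 -5 21 0" --pt "72 -137 -7 28 0" --pt "90 -171 -8 35 0"

```text
t: 15.8
eef_pos: [533.0, 248.7, 274.9]
tcp_rot: [3.074, -0.086, -0.012]
ft_force: [0.4, 0.5, -3.2]
opening: 0.142
grip_force: 30.0
```

```bash
python3 st.py 515 425 270
```

```text
t 15.8 q [ 0.368  0.366  1.604 -0.106  1.119  1.998] p [533.  248.7 274.9] tilt radial 0.055 left -0.095 zxy [ 0.085 -0.069] azY -91.0
[ 0.4  0.5 -3.2] 0.142 30.0
shift [ -20.5 -175.9   -8.7] len 177 roll 0.0
```

Request:
arm_command --pt "-4 -37 -2 4 0" --pt "-8 -74 -3 8 0" --pt "-12 -108 -5 12 0" --pt "-16 -140 -7 16 0" --pt "-20 -170 -8 20 0"

```text
t: 16.3
eef_pos: [514.6, 418.9, 269.4]
tcp_rot: [3.107, -0.104, -0.36]
ft_force: [1.1, -0.1, -3.2]
opening: 0.145
grip_force: 30.0
```

```bash
python3 st.py 515 425 260
```

```text
t 16.3 q [ 0.627  0.497  1.402 -0.113  1.217  2.598] p [514.6 418.9 269.4] tilt radial 0.028 left -0.106 zxy [ 0.085 -0.069] azY -110.8
[ 1.1 -0.1 -3.2] 0.145 30.0
shift [-2.7 -6.1  9. ] len 11 roll 0.0
```

Request:
arm_command --pt "-10 -10 0 8.5 0" --pt "-25 -20 0 17 0" --pt "-43 -33 0 25.5 0"

```text
t: 16.6
eef_pos: [526.9, 398.1, 263.9]
tcp_rot: [-3.095, -0.007, -0.578]
ft_force: [-0.5, -0.6, -3.7]
opening: 0.143
grip_force: 30.0
```

```bash
python3 st.py 515 425 260
```

```text
t 16.6 q [0.541 0.484 1.435 0.015 1.178 2.685] p [526.9 398.1 263.9] tilt radial 0.045 left 0.014 zxy [0.031 0.035] azY -123.1
[-0.5 -0.6 -3.7] 0.143 30.0
shift [-24.7 -15.9   4.5] len 30 roll 0.0
```

Request:
arm_command --pt "-30 -20 0 8.5 0" --pt "-52 -34 0 17 0" --pt "-74 -46 0 25.5 0" --pt "-96 -58 0 34 0" --pt "-118 -70 0 42.5 0"

```text
t: 17.1
eef_pos: [513.9, 371.5, 221.3]
tcp_rot: [-2.97, 0.206, -0.841]
ft_force: [-0.2, -0.9, -3.3]
opening: 0.148
grip_force: 30.0
```

```bash
python3 st.py 515 425 250
```

```text
t 17.1 q [0.416 0.453 1.635 0.301 0.972 2.685] p [513.9 371.5 221.3] tilt radial 0.100 left 0.245 zxy [-0.007  0.264] azY -140.2
[-0.2 -0.9 -3.3] 0.148 30.0
shift [-44.1 -39.4 -13.5] len 61 roll 0.0
```

Request:
arm_command --pt "-37 -26 -18 8.5 0" --pt "-74 -51 -33 17 0" --pt "-110 -72 -43 25.5 0" --pt "-144 -87 -53 34 0"

```text
t: 17.5
eef_pos: [495.5, 365.2, 202.6]
tcp_rot: [-2.935, 0.416, -1.118]
ft_force: [0.2, 0.9, -4.3]
opening: 0.147
grip_force: 30.0
```

```bash
python3 st.py 512 395 250
```

```text
t 17.5 q [0.34  0.431 1.792 0.595 0.836 2.685] p [495.5 365.2 202.6] tilt radial 0.160 left 0.416 zxy [0.012 0.445] azY -158.9
[ 0.2  0.9 -4.3] 0.147 30.0
shift [-37.1 -34.6 -28.9] len 58 roll 0.0
```

```bash
python3 st.py 510 400 275
```

```text
t 17.5 q [0.34  0.431 1.792 0.595 0.836 2.685] p [495.5 365.2 202.6] tilt radial 0.160 left 0.416 zxy [0.012 0.445] azY -158.9
[ 0.2  0.9 -4.3] 0.147 30.0
shift [-52.1 -39.2 -49.1] len 82 roll 0.0
```

Request:
arm_command --pt "-20 -15 -25 0 0" --pt "-45 -32 -48 0 0" --pt "-55 -40 -52 0 0"

```text
t: 17.8
eef_pos: [508.9, 378.1, 259.0]
tcp_rot: [-2.885, 0.45, -1.059]
ft_force: [0.2, 0.5, -3.9]
opening: 0.142
grip_force: 30.0
```

```bash
python3 st.py 510 400 275
```

```text
t 17.8 q [0.333 0.39  1.707 0.604 0.941 2.685] p [508.9 378.1 259. ] tilt radial 0.175 left 0.459 zxy [0.015 0.491] azY -157.2
[ 0.2  0.5 -3.9] 0.142 30.0
shift [-23.7 -12.9  -3.1] len 27 roll 0.0
```

Request:
arm_command --pt "-34 -20 -18 8.5 0" --pt "-66 -38 -34 17 0" --pt "-98 -55 -50 25.5 0" --pt "-130 -70 -66 34 0"

```text
t: 18.2
eef_pos: [488.3, 366.3, 231.2]
tcp_rot: [-2.983, 0.664, -1.428]
ft_force: [-0.1, 0.2, -3.9]
opening: 0.144
grip_force: 30.0
```

```bash
python3 st.py 510 395 275
```

```text
t 18.2 q [0.267 0.382 1.892 0.921 0.823 2.685] p [488.3 366.3 231.2] tilt radial 0.232 left 0.584 zxy [0.07  0.625] azY -177.5
[-0.1  0.2 -3.9] 0.144 30.0
shift [-46.9 -28.2 -14.6] len 57 roll 0.0
```

Look at how the potatoes are held.

Request:
arm_command --pt "-25 -15 -8 0 0" --pt "-46 -28 -15 0 0"

```text
t: 18.4
eef_pos: [505.2, 382.1, 254.3]
tcp_rot: [-2.939, 0.694, -1.383]
ft_force: [0.7, 0.5, -2.0]
opening: 0.145
grip_force: 30.0
```

```bash
python3 - <<'E'
from st import *; from h import *
show()
d={n:env.read_camera(n) for n in("top","side")}
a=cv2.resize(d["top"]["frame"][120:260,60:250],None,fx=2,fy=2)
b=cv2.resize(d["side"]["frame"][180:384,282:482],None,fx=2,fy=2)
o=np.zeros((410,780,3),np.uint8);o[:280,:380]=a;o[:408,380:]=b
cv2.imwrite("pics/crop2.png",o[:,:,::-1])
E
```

```text
t 18.4 q [0.274 0.382 1.836 0.935 0.855 2.685] p [505.2 382.1 254.3] tilt radial 0.254 left 0.607 zxy [0.08  0.653] azY -176.7
```

View pics/crop2.png

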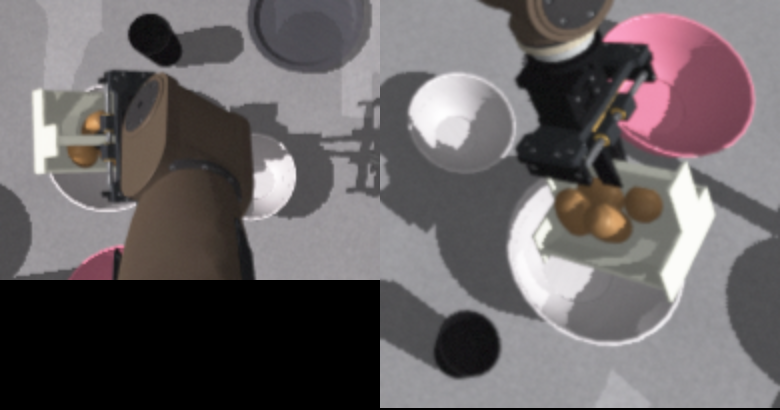

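The potatoes are still in the caddy, piled at its low end, and it sits over the large bowl (side crop, about (605,215)). I keep tilting.

Request:
arm_command --pt "-38 -20 -18 8.5 0" --pt "-76 -40 -36 17 0" --pt "-114 -60 -54 25.5 0" --pt "-150 -80 -72 34 0"

```text
t: 18.9
eef_pos: [493.6, 379.8, 225.6]
tcp_rot: [3.049, 0.855, -1.918]
ft_force: [0.7, 0.7, -2.9]
opening: 0.144
grip_force: 30.0
```

```bash
python3 st.py 510 385 260
```

```text
t 18.9 q [0.244 0.407 1.994 1.297 0.777 2.685] p [493.6 379.8 225.6] tilt radial 0.342 left 0.675 zxy [0.169 0.738] azY 164.1
[ 0.7  0.7 -2.9] 0.144 30.0
shift [-32.8 -12.2 -15.9] len 38 roll 0.0
```

Request:
arm_command --pt "-38 -15 -20 8.5 0" --pt "-76 -30 -38 17 0" --pt "-112 -44 -54 25.5 0" --pt "-148 -58 -70 34 0"

```text
t: 19.3
eef_pos: [486.3, 373.8, 195.9]
tcp_rot: [2.602, 0.846, -2.582]
ft_force: [0.6, 0.3, -3.8]
opening: 0.148
grip_force: 30.0
```

```bash
python3 st.py 510 385 255; python3 - <<'E'
from st import *
q=env.state()['joints'];p,R=fk(q)
for a in range(-300,-150,10):
    Rn=(R*Ro.from_euler('z',a,degrees=True)).as_matrix();y=Rn[:,1];l=p+Rn@np.array([0,-78,52.])
    print(a,y.round(2),'lip',l.round())
E
```

```text
t 19.3 q [0.227 0.458 2.131 1.679 0.775 2.685] p [486.3 373.8 195.9] tilt radial 0.439 left 0.695 zxy [0.272 0.776] azY 146.2
[ 0.6  0.3 -3.8] 0.148 30.0
shift [-61.5   7.4 -18.5] len 65 roll 0.0
-300 [0.1  0.57 0.82] lip [493. 370. 102.]
-290 [0.26 0.51 0.82] lip [480. 374. 102.]
-280 [0.42 0.44 0.8 ] lip [468. 380. 104.]
-270 [0.56 0.35 0.75] lip [457. 387. 108.]
-260 [0.69 0.26 0.68] lip [447. 394. 113.]
-250 [0.8  0.15 0.59] lip [438. 402. 121.]
-240 [0.88 0.04 0.48] lip [432. 411. 129.]
-230 [ 0.93 -0.07  0.35] lip [428. 419. 139.]
-220 [ 0.96 -0.17  0.22] lip [426. 428. 149.]
-210 [ 0.96 -0.28  0.08] lip [426. 436. 160.]
-200 [ 0.93 -0.37 -0.06] lip [428. 443. 171.]
-190 [ 0.87 -0.45 -0.21] lip [433. 450. 182.]
-180 [ 0.78 -0.52 -0.34] lip [439. 455. 193.]
-170 [ 0.67 -0.58 -0.47] lip [448. 459. 203.]
-160 [ 0.54 -0.61 -0.58] lip [458. 462. 211.]
```

```bash
python3 st.py 556 414 240
```

```text
t 19.3 q [0.227 0.458 2.131 1.679 0.775 2.685] p [486.3 373.8 195.9] tilt radial 0.439 left 0.695 zxy [0.272 0.776] azY 146.2
[ 0.6  0.3 -3.8] 0.148 30.0
shift [-86.3 -18.5  25.1] len 92 roll 0.0
```

Request:
arm_command --pt "-25 -5 7 -6 0" --pt "-50 -11 14 -14 0" --pt "-75 -16 21 -22 0" --pt "-86 -18 25 -30 0" --pt "-86 -18 25 -38 0"

```text
t: 19.8
eef_pos: [556.3, 415.3, 241.4]
tcp_rot: [-2.801, 0.924, -1.489]
ft_force: [-1.2, -0.2, -3.6]
opening: 0.147
grip_force: 30.0
```

```bash
python3 st.py 556 414 240
```

```text
t 19.8 q [0.274 0.467 1.903 1.485 0.744 2.328] p [556.3 415.3 241.4] tilt radial 0.471 left 0.675 zxy [0.271 0.777] azY 168.9
[-1.2 -0.2 -3.6] 0.147 30.0
shift [ 1.9  0.3 -0.3] len 2 roll 0.0
```

Request:
arm_command --pt "0 0 0 -8.5 0" --pt "0 0 0 -17 0" --pt "0 0 0 -25.5 0" --pt "0 0 0 -34 0" --pt "0 0 0 -42.5 0"

```text
t: 20.3
eef_pos: [555.0, 414.6, 240.2]
tcp_rot: [-2.263, 0.471, -0.694]
ft_force: [0.8, -1.0, -2.5]
opening: 0.147
grip_force: 30.0
```

Request:
arm_command --pt "0 0 0 -8.5 0" --pt "0 0 0 -17 0" --pt "0 0 0 -25.5 0" --pt "0 0 0 -34 0" --pt "0 0 0 -42.5 0"

```text
t: 20.8
eef_pos: [555.0, 414.6, 240.3]
tcp_rot: [-2.182, -0.13, -0.244]
ft_force: [-0.1, -0.2, -4.0]
opening: 0.146
grip_force: 30.0
```

```bash
python3 st.py 556 414 240
```

```text
t 20.8 q [0.273 0.467 1.907 1.486 0.744 0.842] p [555.  414.6 240.3] tilt radial 0.470 left 0.675 zxy [0.27  0.777] azY -93.5
[-0.1 -0.2 -4. ] 0.146 30.0
shift [ 1.   0.5 -0.1] len 1 roll 0.0
```

Request:
arm_command --pt "0 0 0 -8.5 0" --pt "0 0 0 -17 0" --pt "0 0 0 -25.5 0" --pt "0 0 0 -34 0" --pt "0 0 0 -42.5 0"

```text
t: 21.3
eef_pos: [555.0, 414.6, 240.2]
tcp_rot: [-2.41, -0.7, 0.287]
ft_force: [-0.1, -0.3, -3.5]
opening: 0.148
grip_force: 30.0
```

Request:
arm_command --pt "0 0 0 -8.5 0" --pt "0 0 0 -17 0" --pt "0 0 0 -25.5 0" --pt "0 0 0 -34 0" --pt "0 0 0 -42.5 0"

```text
t: 21.8
eef_pos: [555.1, 414.6, 240.3]
tcp_rot: [3.04, -0.962, 1.36]
ft_force: [-0.8, -0.3, -4.0]
opening: 0.147
grip_force: 30.0
```

Request:
arm_command --pt "0 0 0 -8.5 0" --pt "0 0 0 -17 0" --pt "0 0 0 -25.5 0" --pt "0 0 0 -34 0" --pt "0 0 0 -42.5 0"

```text
t: 22.3
eef_pos: [555.1, 414.7, 240.4]
tcp_rot: [2.332, -0.601, 2.313]
ft_force: [-0.1, -0.1, -1.8]
opening: 0.147
grip_force: 30.0
```

Request:
arm_command --pt "0 0 0 -8.5 0" --pt "0 0 0 -17 0" --pt "0 0 0 -25.5 0" --pt "0 0 0 -34 0" --pt "0 0 0 -42.5 0"

```text
t: 22.8
eef_pos: [555.2, 414.7, 240.7]
tcp_rot: [2.176, -0.013, 2.798]
ft_force: [0.3, 0.2, -2.4]
opening: 0.148
grip_force: 30.0
```

```bash
python3 - <<'E'
from st import *; from h import *
show()
d={n:env.read_camera(n) for n in("top","side")}
a=cv2.resize(d["top"]["frame"][120:260,60:250],None,fx=2,fy=2)
b=cv2.resize(d["side"]["frame"][180:384,282:482],None,fx=2,fy=2)
o=np.zeros((410,780,3),np.uint8);o[:280,:380]=a;o[:408,380:]=b
cv2.imwrite("pics/crop3.png",o[:,:,::-1])
E
```

```text
t 22.8 q [ 0.273  0.467  1.906  1.486  0.744 -2.125] p [555.2 414.7 240.7] tilt radial 0.470 left 0.675 zxy [0.27  0.777] azY 69.2
```

View pics/crop3.png

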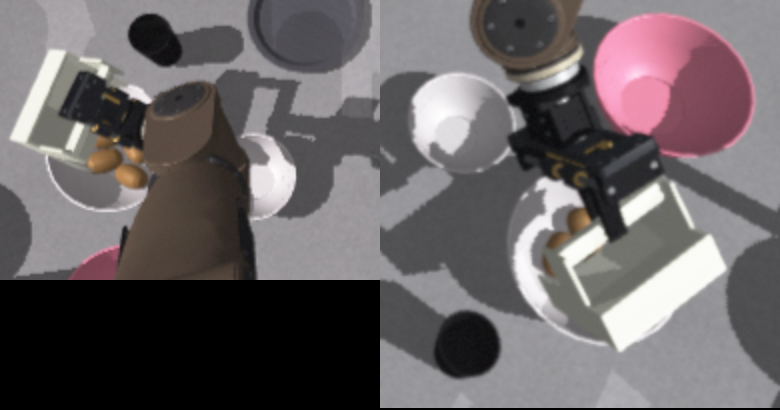

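Potatoes are visible in the bowl (top crop, about (105,160), (130,175)) and the caddy looks empty in the side crop (about (640,270)). Next I lift and untilt at the opposite wrist limit.

```bash
python3 st.py 540 395 380; python3 - <<'E'
from st import *
q=env.state()['joints'];p,R=fk(q);P=np.array([540,300,380.])
for t in np.linspace(.1,1,8): q=ik(q,p+t*(P-p),R)
for i in range(30):
    R=fk(q)[1]*Ro.from_euler('z',-8.5,degrees=True); q=ik(q,P,R,400.)
    if i%4==0: print('drift',(fk(q)[0]-P).round(),end=' ');show(q)
E
```

```text
t 22.9 q [ 0.273  0.467  1.907  1.486  0.745 -2.121] p [555.1 414.7 240.6] tilt radial 0.470 left 0.675 zxy [0.27  0.777] azY 68.8
[-0.3  0.2 -1.3] 0.148 30.0
shift [  9.9 101.  -98.6] len 142 roll 0.0
drift [0. 0. 0.] t 22.9 q [ 0.049  0.223  1.846  1.138  0.998 -1.947] p [540. 300. 380.] tilt radial 0.308 left 0.763 zxy [0.27  0.777] azY 83.6
drift [0. 0. 0.] t 22.9 q [ 0.049  0.223  1.846  1.138  0.998 -2.541] p [540. 300. 380.] tilt radial 0.308 left 0.763 zxy [0.27  0.777] azY 127.9
drift [ 2. 13. 17.] t 22.9 q [ 0.137  0.204  1.717  0.848  0.987 -2.685] p [541.9 312.8 397.3] tilt radial 0.328 left 0.626 zxy [0.24  0.665] azY 144.5
drift [-3. 18. 10.] t 22.9 q [ 0.274  0.202  1.626  0.437  0.963 -2.685] p [537.2 317.7 390.3] tilt radial 0.363 left 0.347 zxy [0.255 0.433] azY 157.5
drift [-8. 18.  0.] t 22.9 q [ 0.426  0.207  1.607  0.016  0.925 -2.685] p [532.1 317.6 380.4] tilt radial 0.392 left 0.013 zxy [0.352 0.174] azY 175.8
drift [-10.  12.  -9.] t 22.9 q [ 0.562  0.215  1.664 -0.418  0.862 -2.685] p [529.9 312.3 370.9] tilt radial 0.410 left -0.308 zxy [ 0.511 -0.043] azY -158.7
drift [ -8.   5. -15.] t 22.9 q [ 0.657  0.226  1.776 -0.875  0.796 -2.685] p [531.8 305.  365. ] tilt radial 0.444 left -0.549 zxy [ 0.686 -0.163] azY -129.8
drift [-23.  17. -22.] t 22.9 q [ 0.75   0.257  1.836 -1.13   0.861 -2.685] p [516.6 316.5 357.7] tilt radial 0.404 left -0.686 zxy [ 0.763 -0.226] azY -116.5
```

```bash
python3 - <<'E'
from st import *
q0=env.state()['joints'];p,R0=fk(q0)
for P in ([590,-20,400],[580,-100,400],[560,-180,400]):
    P=np.array(P,float);q=q0
    for t in np.linspace(.1,1,12): q=ik(q,p+t*(P-p),R0,400)
    print(P);show(q)
    for i in range(24):
        R=fk(q)[1]*Ro.from_euler('z',-8.5,degrees=True); q=ik(q,P,R,400.)
        if i%5==0: print('drift',(fk(q)[0]-P).round(),end=' ');show(q)
E
python3 st.py 590 -20 400
```

```text
[590. -20. 400.]
t 22.9 q [-0.538  0.343  1.613  0.939  1.51  -1.98 ] p [590. -20. 400.] tilt radial -0.166 left 0.806 zxy [0.27  0.777] azY 68.8
drift [ 0. -0.  0.] t 22.9 q [-0.538  0.343  1.613  0.939  1.51  -2.129] p [590. -20. 400.] tilt radial -0.166 left 0.806 zxy [0.27  0.777] azY 83.6
drift [13.  8. 21.] t 22.9 q [-0.497  0.34   1.531  0.891  1.531 -2.685] p [602.9 -11.9 421.1] tilt radial -0.147 left 0.777 zxy [0.241 0.753] azY 129.7
drift [17. 21. 24.] t 22.9 q [-0.37   0.343  1.377  0.605  1.564 -2.685] p [607.4   1.1 423.9] tilt radial -0.116 left 0.569 zxy [0.097 0.572] azY 135.5
drift [13. 29. 15.] t 22.9 q [-0.242  0.351  1.302  0.327  1.584 -2.685] p [602.6   8.8 414.5] tilt radial -0.092 left 0.321 zxy [-0.012  0.334] azY 141.0
drift [ 5. 32.  3.] t 22.9 q [-0.117  0.351  1.296  0.058  1.564 -2.685] p [594.8  12.1 402.7] tilt radial -0.070 left 0.058 zxy [-0.063  0.066] azY 147.0
[ 580. -100.  400.]
t 22.9 q [-0.662  0.387  1.545  0.894  1.617 -2.031] p [ 580. -100.  400.] tilt radial -0.265 left 0.779 zxy [0.27  0.777] azY 68.8
drift [ 0. -0.  0.] t 22.9 q [-0.662 
[... 1167 characters left out ...]
[0.222 0.758] azY 125.3
drift [30. 13. 31.] t 22.9 q [-0.653  0.47   1.221  0.657  1.848 -2.685] p [ 589.9 -167.   431.1] tilt radial -0.363 left 0.588 zxy [0.069 0.687] azY 128.7
drift [31. 17. 29.] t 22.9 q [-0.6    0.505  1.137  0.551  1.931 -2.685] p [ 591.  -162.8  428.8] tilt radial -0.408 left 0.490 zxy [-0.06   0.635] azY 131.0
drift [32. 19. 28.] t 22.9 q [-0.573  0.546  1.071  0.511  2.021 -2.685] p [ 592.5 -161.5  428.3] tilt radial -0.471 left 0.440 zxy [-0.157  0.625] azY 133.3
t 22.9 q [ 0.273  0.467  1.907  1.486  0.745 -2.121] p [555.1 414.7 240.6] tilt radial 0.470 left 0.675 zxy [0.27  0.777] azY 68.8
[-0.3  0.2 -1.3] 0.148 30.0
shift [-177.7  -92.2 -419. ] len 464 roll 0.0
```

```bash
python3 st.py 552 390 340; python3 st.py 582 50 390
```

```text
t 22.9 q [ 0.273  0.467  1.907  1.486  0.745 -2.121] p [555.1 414.7 240.6] tilt radial 0.470 left 0.675 zxy [0.27  0.777] azY 68.8
[-0.3  0.2 -1.3] 0.148 30.0
shift [ -3.8  68.  -76.5] len 102 roll 0.0
t 22.9 q [ 0.273  0.467  1.907  1.486  0.745 -2.121] p [555.1 414.7 240.6] tilt radial 0.470 left 0.675 zxy [0.27  0.777] azY 68.8
[-0.3  0.2 -1.3] 0.148 30.0
shift [-146.6  -65.  -361. ] len 395 roll 0.0
```

Request:
arm_command --pt "-2 30 -35 0 0" --pt "-4 60 -68 0 0" --pt "-18 50 -105 0 0" --pt "-36 34 -143 0 0" --pt "-54 18 -180 0 0"

```text
t: 23.4
eef_pos: [560.4, 264.5, 357.5]
tcp_rot: [2.176, -0.022, 2.792]
ft_force: [1.2, 0.3, -1.0]
opening: 0.145
grip_force: 30.0
```

```bash
python3 st.py 582 50 390
```

```text
t 23.4 q [-0.026  0.27   1.846  1.144  1.037 -1.874] p [560.4 264.5 357.5] tilt radial 0.250 left 0.784 zxy [0.27  0.777] azY 68.1
[ 1.2  0.3 -1. ] 0.145 30.0
shift [ -93.1  -82.  -179.3] len 218 roll 0.0
```

Request:
arm_command --pt "-19 -17 -36 -8.5 0" --pt "-38 -34 -73 -17 0" --pt "-57 -50 -110 -25.5 0" --pt "-76 -66 -146 -34 0" --pt "-92 -81 -178 -42.5 0"

```text
t: 23.9
eef_pos: [583.8, 52.0, 392.8]
tcp_rot: [2.316, 0.566, -3.016]
ft_force: [0.9, 1.3, -1.7]
opening: 0.145
grip_force: 30.1
```

Request:
arm_command --pt "0 0 0 -8.5 0" --pt "0 0 0 -17 0" --pt "0 0 0 -25.5 0"

```text
t: 24.2
eef_pos: [614.7, 86.2, 456.5]
tcp_rot: [2.527, 0.67, -2.737]
ft_force: [-0.1, 0.3, -2.1]
opening: 0.144
grip_force: 30.0
```

```bash
python3 st.py 582 50 390
```

```text
t 24.2 q [-0.319  0.284  1.501  0.887  1.436 -2.679] p [614.7  86.2 456.5] tilt radial -0.002 left 0.768 zxy [0.239 0.73 ] azY 136.9
[-0.1  0.3 -2.1] 0.144 30.0
shift [ 76.  -30.9   8.3] len 82 roll 0.0
```

Request:
arm_command --pt "45 -18 5 -8.5 0" --pt "88 -36 10 -17 0" --pt "130 -52 14 -25.5 0" --pt "170 -68 18 -34 0"

```text
t: 24.6
eef_pos: [633.1, 134.6, 503.5]
tcp_rot: [2.795, 0.682, -2.402]
ft_force: [0.4, -0.5, -2.5]
opening: 0.148
grip_force: 30.0
```

```bash
python3 st.py 582 50 390
```

```text
t 24.6 q [-0.187  0.285  1.322  0.751  1.461 -2.679] p [633.1 134.6 503.5] tilt radial 0.084 left 0.678 zxy [0.209 0.65 ] azY 145.2
[ 0.4 -0.5 -2.5] 0.148 30.0
shift [145.1 -36.   17.2] len 151 roll 0.0
```

Request:
arm_command --pt "45 -12 5 0 0" --pt "90 -24 11 0 0" --pt "135 -36 16 0 0" --pt "170 -44 20 0 0"

```text
t: 25.0
eef_pos: [620.8, 111.1, 467.2]
tcp_rot: [2.773, 0.623, -2.459]
ft_force: [0.0, -0.1, -1.3]
opening: 0.148
grip_force: 30.0
```

```bash
python3 st.py 582 30 360
```

```text
t 25.0 q [-0.218  0.281  1.398  0.717  1.433 -2.683] p [620.8 111.1 467.2] tilt radial 0.056 left 0.651 zxy [0.195 0.623] azY 141.8
[ 0.  -0.1 -1.3] 0.148 30.0
shift [128.5 -50.2  23.1] len 140 roll 0.0
```

Request:
arm_command --pt "30 -12 6 8 0" --pt "75 -30 14 8 0" --pt "118 -46 21 8 0" --pt "160 -64 28 8 0"

```text
t: 25.4
eef_pos: [599.9, 47.4, 383.8]
tcp_rot: [2.684, 0.512, -2.65]
ft_force: [-0.1, -0.4, -1.6]
opening: 0.144
grip_force: 30.0
```

```bash
python3 st.py 582 0 340
```

```text
t 25.4 q [-0.323  0.308  1.554  0.69   1.363 -2.684] p [599.9  47.4 383.8] tilt radial -0.019 left 0.623 zxy [0.179 0.597] azY 131.7
[-0.1 -0.4 -1.6] 0.144 30.0
shift [ 54.8 -38.5   2.8] len 67 roll 0.0
```

Request:
arm_command --pt "36 -20 2 -8.5 0" --pt "72 -40 4 -17 0" --pt "108 -56 6 -25.5 0" --pt "144 -70 8 -34 0" --pt "180 -84 10 -42.5 0"

```text
t: 25.9
eef_pos: [619.2, 113.0, 430.7]
tcp_rot: [2.946, 0.476, -2.293]
ft_force: [-0.4, 0.1, -1.6]
opening: 0.143
grip_force: 30.0
```

```bash
python3 st.py 582 0 340
```

```text
t 25.9 q [-0.138  0.296  1.39   0.513  1.384 -2.684] p [619.2 113.  430.7] tilt radial 0.085 left 0.482 zxy [0.151 0.466] azY 143.8
[-0.4  0.1 -1.6] 0.143 30.0
shift [138.8 -51.8  20.8] len 150 roll 0.0
```

Request:
arm_command --pt "40 -15 6 8 0" --pt "85 -32 13 10 0" --pt "125 -46 19 10 0" --pt "160 -58 24 10 0"

```text
t: 26.3
eef_pos: [591.3, 13.5, 350.3]
tcp_rot: [2.859, 0.386, -2.527]
ft_force: [-0.5, 0.5, -1.8]
opening: 0.146
grip_force: 30.0
```

Request:
arm_command --pt "36 -20 2 -8.5 0" --pt "72 -40 4 -17 0" --pt "108 -56 6 -25.5 0" --pt "144 -70 8 -34 0" --pt "180 -84 10 -42.5 0"

```text
t: 26.8
eef_pos: [595.6, 82.5, 369.8]
tcp_rot: [3.073, 0.288, -2.212]
ft_force: [-0.7, -0.3, -2.8]
opening: 0.144
grip_force: 30.0
```

```bash
python3 st.py 582 0 340
```

```text
t 26.8 q [-0.1    0.29   1.494  0.295  1.279 -2.685] p [595.6  82.5 369.8] tilt radial 0.087 left 0.278 zxy [0.115 0.268] azY 144.4
[-0.7 -0.3 -2.8] 0.144 30.0
shift [ 79.6 -38.9   4.8] len 89 roll 0.0
```

```bash
python3 st.py 565 -50 330
```

```text
t 26.8 q [-0.1    0.29   1.494  0.295  1.279 -2.685] p [595.6  82.5 369.8] tilt radial 0.087 left 0.278 zxy [0.115 0.268] azY 144.4
[-0.7 -0.3 -2.8] 0.144 30.0
shift [130.6 -54.8  -1. ] len 142 roll 0.0
```

Request:
arm_command --pt "40 -17 0 8 0" --pt "85 -36 0 12 0" --pt "125 -52 -1 12 0" --pt "140 -58 -1 12 0"

```text
t: 27.2
eef_pos: [568.2, -46.8, 332.6]
tcp_rot: [3.014, 0.242, -2.46]
ft_force: [0.6, 1.1, -1.8]
opening: 0.145
grip_force: 30.0
```

Request:
arm_command --pt "34 -20 2 -8.5 0" --pt "68 -38 4 -17 0" --pt "100 -54 6 -25.5 0" --pt "130 -70 8 -34 0" --pt "160 -84 10 -42.5 0"

```text
t: 27.7
eef_pos: [564.1, 19.1, 322.1]
tcp_rot: [-3.093, 0.095, -2.162]
ft_force: [0.1, 0.9, -1.6]
opening: 0.145
grip_force: 30.0
```

```bash
python3 st.py 565 -50 330
```

```text
t 27.7 q [-0.113  0.273  1.616  0.067  1.167 -2.685] p [564.1  19.1 322.1] tilt radial 0.086 left 0.062 zxy [0.093 0.051] azY 145.9
[ 0.1  0.9 -1.6] 0.145 30.0
shift [ 55.9 -39.9 -11.3] len 70 roll 0.0
```

```bash
python3 st.py 350 -450 330
```

```text
t 27.7 q [-0.113  0.273  1.616  0.067  1.167 -2.685] p [564.1  19.1 322.1] tilt radial 0.086 left 0.062 zxy [0.093 0.051] azY 145.9
[ 0.1  0.9 -1.6] 0.145 30.0
shift [505.8 -86.4 -51.8] len 516 roll 0.0
```

Request:
arm_command --pt "25 -4 -3 8 0" --pt "70 -12 -7 16 0" --pt "116 -20 -12 24 0" --pt "162 -28 -17 32 0" --pt "208 -36 -21 40 0"

```text
t: 28.2
eef_pos: [474.9, -176.2, 325.4]
tcp_rot: [3.117, 0.103, -2.871]
ft_force: [0.2, 0.1, -3.0]
opening: 0.143
grip_force: 30.0
```

```bash
python3 st.py 350 -450 330
```

```text
t 28.2 q [-0.535  0.19   1.72   0.099  1.18  -2.413] p [ 474.9 -176.2  325.3] tilt radial 0.053 left 0.091 zxy [0.092 0.052] azY 105.7
[ 0.2  0.1 -3. ] 0.143 30.0
shift [ 192.  -229.8  -30.3] len 301 roll 0.0
```

Request:
arm_command --pt "28 -34 -4 8 0" --pt "57 -68 -9 14 0" --pt "85 -102 -13 14 0" --pt "114 -136 -18 14 0" --pt "142 -170 -22 14 0"

```text
t: 28.7
eef_pos: [383.1, -379.8, 328.5]
tcp_rot: [3.094, 0.093, -3.111]
ft_force: [0.9, -0.9, -2.0]
opening: 0.146
grip_force: 30.0
```

```bash
python3 - <<'E'
from st import *
s=show();q=s['joints']
for n in(1,2,3,4): show(call(q,[0,0,0,-8.5*n],400,n))
E
```

```text
t 28.7 q [-0.956  0.257  1.62   0.11   1.254 -2.593] p [ 383.1 -379.8  328.5] tilt radial 0.011 left 0.104 zxy [0.091 0.051] azY 92.0
t 28.7 q [-0.932  0.259  1.614  0.087  1.256 -2.685] p [ 389.3 -375.5  329.3] tilt radial 0.014 left 0.083 zxy [0.075 0.038] azY 99.0
t 28.7 q [-0.867  0.261  1.609  0.028  1.248 -2.685] p [ 404.  -362.5  329.5] tilt radial 0.023 left 0.027 zxy [ 0.036 -0.001] azY 103.7
t 28.7 q [-0.801  0.258  1.622 -0.034  1.223 -2.685] p [ 416.  -347.2  326.4] tilt radial 0.039 left -0.032 zxy [ 0.004 -0.05 ] azY 108.6
t 28.7 q [-0.736  0.251  1.653 -0.102  1.177 -2.685] p [ 424.7 -330.6  319.8] tilt radial 0.062 left -0.094 zxy [-0.018 -0.111] azY 113.9
```

Request:
arm_command --pt "8 -8 0 -8.5 0" --pt "24 -26 0 -17 0" --pt "42 -44 0 -25.5 0"

```text
t: 29.0
eef_pos: [411.8, -364.0, 323.6]
tcp_rot: [-3.113, 0.008, -2.867]
ft_force: [0.3, -0.3, -2.6]
opening: 0.141
grip_force: 30.0
```

```bash
python3 st.py
```

```text
t 29.0 q [-0.841  0.275  1.604 -0.006  1.233 -2.685] p [ 411.8 -364.   323.6] tilt radial 0.029 left -0.006 zxy [ 0.015 -0.025] azY 105.7
[ 0.3 -0.3 -2.6] 0.141 30.0
```

```bash
python3 st.py 572.5 -133.8 260 -19.5
```

```text
t 29.0 q [-0.841  0.275  1.604 -0.006  1.233 -2.685] p [ 411.8 -364.   323.6] tilt radial 0.029 left -0.006 zxy [ 0.015 -0.025] azY 105.7
[ 0.3 -0.3 -2.6] 0.141 30.0
shift [-216.6  179.8   60.2] len 288 roll 125.2
```

Request:
arm_command --pt "0 0 0 8.5 0" --pt "0 0 0 17 0" --pt "0 0 0 25.5 0" --pt "0 0 0 34 0" --pt "0 0 0 42.5 0"

```text
t: 29.5
eef_pos: [411.6, -363.2, 323.6]
tcp_rot: [-3.128, 0.025, 2.668]
ft_force: [-0.0, -0.0, -2.3]
opening: 0.144
grip_force: 30.0
```

```bash
python3 st.py 572.5 -133.8 260 -19.5
```

```text
t 29.5 q [-0.841  0.274  1.606 -0.004  1.233 -1.937] p [ 411.6 -363.2  323.6] tilt radial 0.028 left -0.004 zxy [ 0.016 -0.024] azY 62.8
[-0.  -0.  -2.3] 0.144 30.0
shift [-36.9 278.4  60.7] len 287 roll 82.3
```

Request:
arm_command --pt "-4 28 6 8.3 0" --pt "-8 60 13 16.6 0" --pt "-12 92 20 25 0" --pt "-16 124 27 33 0" --pt "-20 154 33 41 0"

```text
t: 30.0
eef_pos: [500.2, -234.1, 288.7]
tcp_rot: [3.135, 0.027, 1.952]
ft_force: [1.3, -0.7, -2.4]
opening: 0.148
grip_force: 30.0
```

```bash
python3 st.py 572.5 -133.8 240 -19.5
```

```text
t 30.0 q [-0.552  0.307  1.652 -0.012  1.156 -0.929] p [ 500.2 -234.1  288.7] tilt radial 0.026 left -0.011 zxy [ 0.016 -0.023] azY 21.9
[ 1.3 -0.7 -2.4] 0.148 30.0
shift [ 67.5 104.1  47.5] len 133 roll 41.4
```

Request:
arm_command --pt "13 21 9 8.3 0" --pt "27 42 19 16.6 0" --pt "40 62 28 25 0" --pt "54 83 38 33 0" --pt "66 102 47 41.4 0"

```text
t: 30.5
eef_pos: [570.5, -135.5, 240.2]
tcp_rot: [3.119, 0.016, 1.23]
ft_force: [0.5, -0.1, -1.0]
opening: 0.144
grip_force: 30.0
```

Request:
arm_command --pt "0 0 0 0 0"

```text
t: 30.6
eef_pos: [570.5, -134.6, 239.3]
tcp_rot: [3.121, 0.015, 1.233]
ft_force: [-1.0, 0.2, -1.5]
opening: 0.146
grip_force: 30.0
```

```bash
python3 - <<'E'
from st import *; from h import *
s=show();goto([572.8,-133.8,150],-19.5)
d={n:env.read_camera(n) for n in("top","side")};pickle.dump(d,open("d2.pkl","wb"))
a=cv2.resize(d["top"]["frame"][90:250,70:330],None,fx=1.7,fy=1.7)
b=cv2.resize(d["side"]["frame"][120:270,110:270],None,fx=2.1,fy=2.1)
o=np.zeros((330,445+336,3),np.uint8);o[:a.shape[0],:a.shape[1]]=a;o[:b.shape[0],445:445+b.shape[1]]=b
cv2.imwrite("pics/crop4.png",o[:,:,::-1])
E
```

```text
t 30.6 q [-0.337  0.404  1.638 -0.017  1.078  0.009] p [ 570.5 -134.6  239.3] tilt radial 0.021 left -0.015 zxy [ 0.015 -0.021] azY -19.4
shift [ 2.9 -0.  89.3] len 89 roll 0.1
```

View pics/crop4.png

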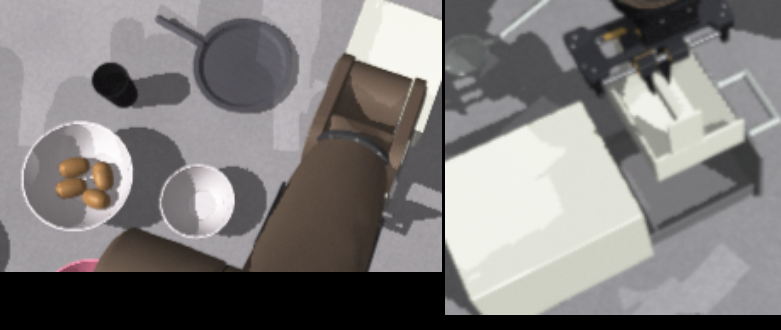

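All four potatoes lie in the large bowl (top crop, about (82,183)). The empty caddy hangs upright over the tray bay, so I lower it.

Request:
arm_command --pt "3 0 40 0 0" --pt "3 0 80 0 0" --pt "3 0 110 0 0" --pt "3 0 130 0 0" --pt "3 0 130 0 0"

```text
t: 31.2
eef_pos: [570.6, -137.8, 108.1]
tcp_rot: [3.124, 0.016, 1.235]
ft_force: [0.2, -0.1, -1.3]
opening: 0.148
grip_force: 30.0
```

```bash
python3 st.py 572.7 -133.8 92 -19.5
```

```text
t 31.2 q [-0.342  0.558  1.773 -0.023  0.793  0.009] p [ 570.6 -137.8  108.1] tilt radial 0.018 left -0.016 zxy [ 0.011 -0.021] azY -19.2
[ 0.2 -0.1 -1.3] 0.148 30.0
shift [ 4.7  0.4 16. ] len 17 roll 0.3
```

Request:
arm_command --pt "4 0 8 0 0" --pt "4 0 14 0 0" --pt "4 0 16 0 0" --pt "4 0 16 0 0"

```text
t: 31.6
eef_pos: [574.0, -134.0, 95.2]
tcp_rot: [3.118, 0.016, 1.234]
ft_force: [1.8, 1.5, 6.1]
opening: 0.146
grip_force: 30.0
```

```bash
python3 st.py
```

```text
t 31.6 q [-0.334  0.577  1.781 -0.023  0.76   0.019] p [ 574.  -134.    95.1] tilt radial 0.024 left -0.016 zxy [ 0.017 -0.023] azY -19.3
[1.8 1.5 6.1] 0.146 30.0
```

Request:
arm_command --pt "0 0 0 0 0.3" --pt "0 0 0 0 0.5" --pt "0 0 0 0 0.5" --pt "0 0 0 0 0.5" --pt "0 0 -30 0 0.5"

```text
t: 32.1
eef_pos: [570.9, -132.9, 121.0]
tcp_rot: [3.127, 0.016, 1.233]
ft_force: [0.7, -0.6, 0.7]
opening: 0.485
grip_force: 0.0
```

Request:
arm_command --pt "0 0 -50 0 0.4" --pt "0 0 -100 0 0.4" --pt "45 0 -130 0 0.4" --pt "90 0 -150 0 0.4" --pt "130 0 -150 0 0.4"

```text
t: 32.6
eef_pos: [614.4, -6.1, 274.9]
tcp_rot: [3.116, 0.015, 1.232]
ft_force: [0.5, -1.4, 0.0]
opening: 0.401
grip_force: 0.0
```

```bash
python3 - <<'E'
from st import *; from h import *
s=show()
d={n:env.read_camera(n) for n in("top","side")}
a=cv2.resize(d["top"]["frame"][80:240,215:350],None,fx=3,fy=3)
b=cv2.resize(d["side"]["frame"][130:290,80:270],None,fx=2,fy=2)
o=np.zeros((480,405+380,3),np.uint8);o[:480,:405]=a;o[:320,405:]=b
cv2.imwrite("pics/crop5.png",o[:,:,::-1])
goto([428,-93.5,180],-19.4)
E
```

```text
t 32.6 q [-0.108  0.416  1.52  -0.022  1.185  0.238] p [614.4  -6.1 274.9] tilt radial 0.021 left -0.020 zxy [ 0.019 -0.023] azY -19.4
shift [-144.9 -148.5   91.1] len 227 roll 0.3
```

View pics/crop5.png

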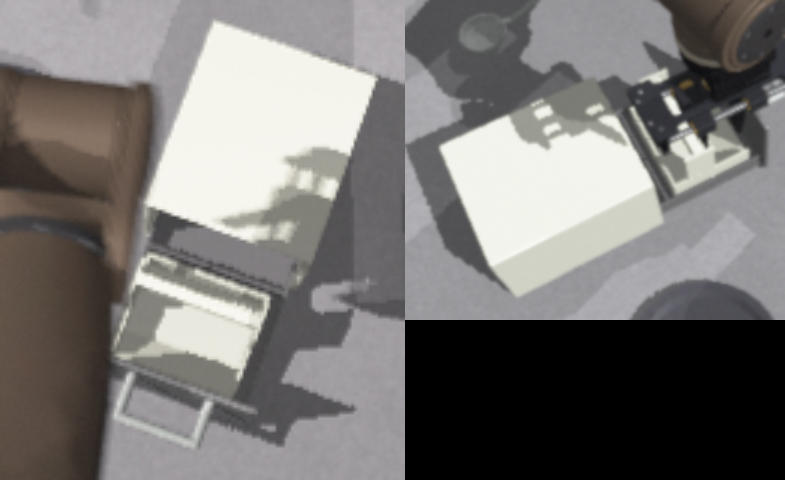

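The caddy stands in its bay with the bar at its old place (top crop, about (137,275) to (265,320)). Next I regrip the tray handle.

Request:
arm_command --pt "-30 -30 0 0 0.4" --pt "-62 -62 10 0 0.4" --pt "-94 -95 30 0 0.4" --pt "-125 -127 50 0 0.5" --pt "-145 -149 80 0 0.5"

```text
t: 33.2
eef_pos: [423.6, -97.5, 190.9]
tcp_rot: [3.119, 0.017, 1.233]
ft_force: [1.5, -1.0, -1.2]
opening: 0.487
grip_force: 0.0
```

Request:
arm_command --pt "0 0 0 0 0.5"

```text
t: 33.3
eef_pos: [421.4, -97.1, 188.4]
tcp_rot: [3.127, 0.016, 1.231]
ft_force: [-0.1, -0.2, 0.2]
opening: 0.5
grip_force: 0.0
```

```bash
python3 st.py 428.5 -90.5 88 -19.4
```

```text
t 33.3 q [-0.369  0.25   2.047 -0.022  0.83  -0.015] p [421.4 -97.1 188.4] tilt radial 0.015 left -0.016 zxy [ 0.008 -0.02 ] azY -19.4
[-0.1 -0.2  0.2] 0.5 0.0
shift [ 10.2   3.  100.3] len 101 roll -0.0
```

Request:
arm_command --pt "9 2 35 0 0.5" --pt "9 2 70 0 0.5" --pt "9 2 98 0 0.5" --pt "9 2 98 0 0.5" --pt "9 2 98 0 0.1"

```text
t: 33.8
eef_pos: [432.7, -91.1, 93.3]
tcp_rot: [3.121, 0.016, 1.233]
ft_force: [1.0, 0.3, -0.1]
opening: 0.459
grip_force: 0.0
```

Request:
arm_command --pt "0 0 0 0 0" --pt "0 0 0 0 0" --pt "0 0 0 0 0" --pt "0 0 0 0 0"

```text
t: 34.2
eef_pos: [431.9, -90.8, 93.3]
tcp_rot: [3.121, 0.016, 1.233]
ft_force: [-2.4, 0.4, 1.1]
opening: 0.14
grip_force: 1.3
```

```bash
python3 st.py; python3 - <<'E'
from st import *
s=env.state();p=s['eef_pos'];u=np.array([np.cos(np.radians(-19.4)),np.sin(np.radians(-19.4)),0]);goto(p+170*u)
E
```

```text
t 34.2 q [-0.347  0.423  2.135 -0.03   0.563  0.015] p [431.9 -90.8  93.3] tilt radial 0.021 left -0.016 zxy [ 0.014 -0.022] azY -19.3
[-2.4  0.4  1.1] 0.14 1.3
shift [ -0.2 170.    3.5] len 170 roll 0.0
```

Request:
arm_command --pt "0 0 0 0 0" --pt "0 10 0 0 0" --pt "0 30 1 0 0" --pt "0 55 1 0 0" --pt "0 80 2 0 0"

```text
t: 34.7
eef_pos: [508.4, -117.6, 93.1]
tcp_rot: [3.121, 0.016, 1.233]
ft_force: [-3.3, 3.0, 15.8]
opening: 0.12
grip_force: 30.0
```

Request:
arm_command --pt "0 25 1 0 0" --pt "0 48 1 0 0" --pt "0 66 1 0 0" --pt "0 76 2 0 0" --pt "0 82 2 0 0"

```text
t: 35.2
eef_pos: [586.5, -144.8, 93.2]
tcp_rot: [3.119, 0.016, 1.233]
ft_force: [-2.7, 3.1, 11.2]
opening: 0.119
grip_force: 30.0
```

Request:
arm_command --pt "0 5 0 0 0" --pt "0 8 0 0 0" --pt "0 8 0 0 0"

```text
t: 35.5
eef_pos: [589.7, -145.9, 93.0]
tcp_rot: [3.128, 0.016, 1.234]
ft_force: [-18.6, 7.4, 21.0]
opening: 0.116
grip_force: 30.0
```

```bash
python3 st.py
```

```text
t 35.5 q [-0.344  0.604  1.729 -0.022  0.796  0.009] p [ 589.7 -145.9   93. ] tilt radial 0.013 left -0.016 zxy [ 0.007 -0.02 ] azY -19.3
[-18.6   7.4  21. ] 0.116 30.0
```

Request:
arm_command --pt "0 0 0 0 0.3" --pt "0 -2 0 0 0.5" --pt "0 -3 0 0 0.5" --pt "0 -3 0 0 0.5" --pt "0 -3 -30 0 0.5"

```text
t: 36.0
eef_pos: [587.9, -145.3, 119.3]
tcp_rot: [3.127, 0.016, 1.233]
ft_force: [-0.5, 0.2, -0.1]
opening: 0.471
grip_force: 0.0
```

Request:
arm_command --pt "0 0 -45 0 0.5" --pt "0 0 -90 0 0.5" --pt "0 0 -140 0 0.5" --pt "40 -20 -180 0 0.5" --pt "80 -60 -200 0 0.5"

```text
t: 36.5
eef_pos: [564.6, -62.3, 315.3]
tcp_rot: [3.117, 0.016, 1.231]
ft_force: [-0.3, 0.5, -0.1]
opening: 0.501
grip_force: 0.0
```

```bash
python3 - <<'E'
from st import *; from h import *
s=show()
d={n:env.read_camera(n) for n in("top","side")}
a=cv2.resize(d["top"]["frame"][80:240,70:350],None,fx=1.6,fy=1.6)
b=cv2.resize(d["side"]["frame"][130:290,80:250],None,fx=2,fy=2)
o=np.zeros((330,450+340,3),np.uint8);o[:a.shape[0],:a.shape[1]]=a;o[:320,450:]=b
cv2.imwrite("pics/crop6.png",o[:,:,::-1])
E
```

```text
t 36.5 q [-0.217  0.313  1.571 -0.02   1.235  0.129] p [564.6 -62.3 315.3] tilt radial 0.023 left -0.019 zxy [ 0.018 -0.023] azY -19.4
```

View pics/crop6.png

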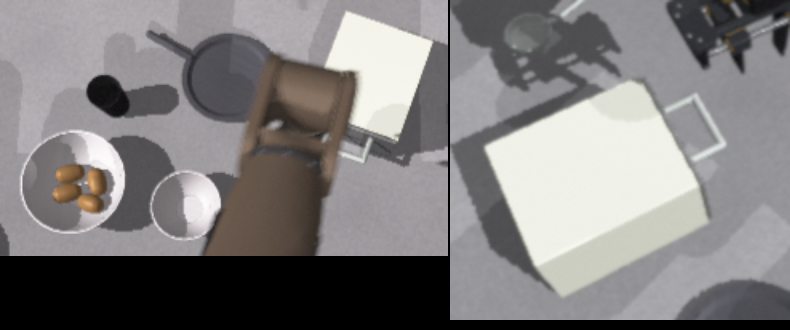

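The tray is home, with its handle tight to the housing (side crop, about (700,130)). The four potatoes are in the large bowl (top crop, about (80,188)) and the arm is clear.

```bash
python3 -c "
from cell import env
print(env.job_done())"
```

```text
the job is handed in; nothing more can be done
None
```

I handed the job in at about 36.5 s: the four potatoes are in the large bowl, the empty caddy is upright back in the tray, and the tray is pushed home. This is from the final pictures and force readings; the hand-in gave no verdict.

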